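Sort the used and unused artery forceps

ROBOT

A 6-joint arm with a two-finger parallel gripper is mounted at the origin on the work surface. World frame = base frame: x ahead of the robot, y to its left, z up, the work surface at z = 0. Lengths are in mm, angles in rad, forces in N, time in s.
With the tool pointing down it reaches from about 350 to 1000 mm from the base axis. Payload 7.1 kg.
Tool frame: the origin (TCP) lies on the centre line of the jaws, within the pads' length; the fingertips stand 14 mm ahead of it and the grasp point (between the pads) lies 5 mm behind it (manip.tips_ahead is the distance from the TCP to the fingertips, in mm); y points along the fingers, z is the direction in which the jaws open and shut, and the axes are right-handed (so a half turn about y gives the same grasp; the last joint's range is limited). The gripper opens to 85 mm and grips with 20 to 120 N. Pads are 22 mm wide; open, the fingers measure 114 mm over their backs; the gripper's body (76 mm by 85 mm) begins 54 mm behind the grasp point. The pads swing forward as they close: fully open they stand 13 mm farther back than shut.
Start: joints at [-1.305, 0.423, 1.63, -0, 1.089, -0.019], TCP at [175.622, -599.802, 245.319] pointing down, gripper open.
Joint ranges: [-3, 3], [-0.9, 2.11], [0.09, 2.58], [-1.31, 4.45], [0.11, 2.69], [-2.54, 2.54]. Speed limits (rad/s): [2.39, 2.39, 3.01, 3.14, 3.14, 3.14].

INTERFACE

Orientations are given as a rotation vector (axis times angle).
In Python, from rig import manip, eyes gives the robot as it stands. The module is installed in compiled form; this text tells all that it offers.
- The arm moves only by the tool move_arm, never from a script. Its argument "motion" is a list of rows, each a list of 4 numbers: the shift along the tool's x, y, z in m, then the turn about the tool's y in degrees. A call has 1 to 20 rows; each row shifts and turns the pose as measured when the row begins, along the tool's axes as they then stand; what a row does not reach is not made up. A row lasts 1/12 s, in which the tool goes at most 41.7 mm and 7.16 degrees, less where a joint would pass 70% of its speed; a pose out of reach is approached as far as the arm can. A call is refused whole if a number of a shift passes 0.0417 or a number of a turn 7.16, either way. A call with a gripper value outside its range is refused whole. "jaw" is the opening in per cent of the stroke, from 0 (shut) to 100 (fully open), set as the call begins (left out, the last holds). The fingers move at their own pace and stop on an object; "squeeze" is the grip in N (left out, the last holds). Time passes only in rows, so rows that do not move let the fingers close. It gives the time, the measured TCP pose, the force and the opening at its end, in the units of the state.
- manip.sense(): the state, without advancing time (a new reading comes with each control period).
- eyes.capture(name): name is "scene" or "side" or "wrist"; returns the picture (420x560x3 uint8, red, green, blue); there is no depth.
- eyes.calibration(name): a dict with "fx", "fy", "cx", "cy" (pixels), "extrinsics" (4x4, takes a point from camera to world coordinates); the wrist camera has in their place "T_tool_cam" (4x4, takes a point from camera to tool coordinates, whose origin is the TCP and whose axes are the tool frame's). Camera axes: x right, y down, z forward; pixel columns grow to the right and rows downward; lengths in mm; the calibration is good to about 2 mm. A picture is of the moment at which its call begins: read the wrist's pose just before it. calibration takes no time and is no camera call.
- manip.close_job(): hands the job in, once; it reports no verdict.
The state is a dict: "time_s": time; "q": joint angles; "qd": joint speeds; "effort": joint torques, N m; "ee_pos": TCP position; "tool_rot": TCP orientation; "wrist_force": force on the tool from outside, world axes, zero at the start; "ft_torque": the same for the moment, N m; "opening": finger opening in mm.
Only numpy, scipy, OpenCV 4.12 (cv2) and the standard library are available. Lean on these libraries where they do the work, as an engineer would, in place of code of your own. Each camera call takes 0.05 s, during which the arm holds its last target.

TASK

Clear the two artery forceps off the sloping instrument stand: any whose jaws stand open has been used and goes into the round wash basin, any whose ratchet is shut is clean and goes into the rectangular instrument tray. Lay each one down wholly inside, without dropping it and without clicking it open or shut, and leave everything else where it is.

Things in the scene. Friction and masses are not known exactly. Their poses are not given: they have to be found in the camera images.
- stand: Sloping steel instrument stand, fixed, with a black silicone mat that grips (things do not slide). Deck 420 mm wide (y), 160 mm up the slope, rising 30 degrees (0.524 rad) towards its +x: at yaw 0 it faces the robot. Origin: on the table below the deck's middle. Mat's front edge at x -69, z 20 mm, with a lip 8 mm above the mat; back edge at x +69, z 100 mm.
- forceps_a: Steel artery forceps, ring-handled, 179 mm long, lying flat across the slope on the left or right half of the stand, the box lock 75 mm up the slope, rings towards the stand's +y. Origin: under the middle of the box lock, on the mat. x: along the tool to the jaws (tips at +58 mm; far edge of the rings at -121 mm); z: out of its upper side. Arms 5 mm thick, in one plane. Mass 45 to 90 g.
- forceps_a_lock (a point): Middle of forceps_a's box lock, 4.5 mm above the origin: a block 30 mm long (x), 12 mm wide (y), 9 mm thick. The place to grip it, closing along y: gripping there does not move the arms, while pinching the handles or jaws of an open one squeezes it shut.
- forceps_a_arm (a joint): Angle between the arms of forceps_a: about 0 with the ratchet shut (jaws touching, 57 mm wide over the two rings); 0.34 to 0.42 rad when it lies open (jaw tips about 21 mm apart, about 100 mm over the rings). It stays as it is left; 0.15 N m moves it.
- forceps_a_tip (a point): Tip of forceps_a's fixed jaw (of the box lock's own arm, on its +y side), 56 mm ahead of the box lock. The other arm's jaw swings away from it to -y.
- forceps_a_ring (a point): Centre of the finger ring (26 mm across) on the box lock's own arm of forceps_a, 108 mm behind the box lock, 15 mm to its -y side. The other arm's ring lies to +y.
- forceps_b: Steel artery forceps, ring-handled, 179 mm long, lying flat across the slope on the left or right half of the stand, the box lock 75 mm up the slope, rings towards the stand's +y. Origin: under the middle of the box lock, on the mat. x: along the tool to the jaws (tips at +58 mm; far edge of the rings at -121 mm); z: out of its upper side. Arms 5 mm thick, in one plane. Mass 45 to 90 g.
- forceps_b_lock (a point): Middle of forceps_b's box lock, 4.5 mm above the origin: a block 30 mm long (x), 12 mm wide (y), 9 mm thick. The place to grip it, closing along y: gripping there does not move the arms, while pinching the handles or jaws of an open one squeezes it shut.
- forceps_b_arm (a joint): Angle between the arms of forceps_b: about 0 with the ratchet shut (jaws touching, 57 mm wide over the two rings); 0.34 to 0.42 rad when it lies open (jaw tips about 21 mm apart, about 100 mm over the rings). It stays as it is left; 0.15 N m moves it.
- forceps_b_tip (a point): Tip of forceps_b's fixed jaw (of the box lock's own arm, on its +y side), 56 mm ahead of the box lock. The other arm's jaw swings away from it to -y.
- forceps_b_ring (a point): Centre of the finger ring (26 mm across) on the box lock's own arm of forceps_b, 108 mm behind the box lock, 15 mm to its -y side. The other arm's ring lies to +y.
- basin: Round stainless wash basin, fixed on the table to the left or right of the stand: 274 mm over the rim, 55 mm high, flat floor 240 mm across at z = 4 mm, walls nearly upright, 3 mm thick. Origin: centre of its underside.
- tray: Shallow rectangular stainless instrument tray, fixed on the table on the other side of the stand: 190 mm (x) by 260 mm (y), rim 25 mm high, floor at z = 3 mm, walls 3 mm thick (6 mm rolled rim). Origin: centre of its underside.
- scissors: Bystander: straight steel scissors, 155 mm long, ring-handled but with two flat blades and no box lock or ratchet, lying on the table between robot and stand. Origin near the pivot, blades towards x.
- tweezers: Bystander: steel dressing tweezers, 127 mm long, 12 mm wide, 8 mm thick, lying on the stand along its front lip. Origin amid the tool, at the underside.
- trocar: Bystander: steel trocar with a T-handle, 150 mm long, lying on the table. Origin amid the rod, on the table.
- gallipot: Bystander: small steel cup, 68 mm across, 42 mm high. Origin: centre of its underside.

How it is judged:
By the outcome, as a careful person would: the job done as asked, in the order asked, and still so for the second after the job is handed in, with the robot touching nothing.
It also fails if it takes over 58 s, if anything falls off the work surface, if the arm or the gripper's body presses on something with over 40 N, if the wrist force passes 120 N, or if a joint passes its speed limit or range.

## Working session

There is one attempt and no reset: what is moved stays moved. The work goes in short steps, Python scripts to look and compute and a tool call to move; the robot and the scene stay as the last step left them, time stands still between calls to the robot, and variables do not carry over. Pictures are saved under pics/ and viewed, and the job is handed in when it is done.

Besides the shell and the picture viewer there is one more tool, called after "Call:" as name(argument=value, ...), one argument or row to a line, values as JSON. move_arm: Moves the arm, as the interface text tells. Its arguments: {"type":"object","properties":{"motion":{"type":"array"},"jaw":{"type":"number"},"squeeze":{"type":"number"}},"required":["motion"]}

```bash
mkdir -p pics; python3 - <<'E'
from rig import manip, eyes
import cv2, numpy as np
np.set_printoptions(precision=4,suppress=True)
s=manip.sense(); print({k:np.array(v) for k,v in s.items()})
for n in ["scene","side","wrist"]:
    c=eyes.calibration(n); print(n,{k:np.array(v) for k,v in c.items()})
    im=eyes.capture(n); cv2.imwrite(f"pics/{n}0.png",im[:,:,::-1])
print(manip.tips_ahead)
E
```

```text
{'time_s': array(0.), 'q': array([-1.305 ,  0.4238,  1.6307,  0.    ,  1.0886, -0.019 ]), 'qd': array([ 0.0007,  0.0007,  0.0009, -0.0013,  0.0002, -0.0003]), 'effort': array([  0.002 , -55.7376, -28.1739,   0.0001,   0.0074,  -0.    ]), 'ee_pos': array([ 175.4768, -599.3199,  244.5445]), 'tool_rot': array([-0.2967,  2.0704, -2.0672]), 'wrist_force': array([ 0.0608,  0.1814, -0.169 ]), 'ft_torque': array([0.0303, 0.0122, 0.0109]), 'opening': array(85.2297)}
scene {'fx': array(463.7632), 'fy': array(463.7632), 'cx': array(282.8158), 'cy': array(198.7687), 'extrinsics': array([[   0.6601,    0.6419,   -0.3902,  959.831 ],
       [   0.7512,   -0.5696,    0.3337, -366.4537],
       [  -0.0081,   -0.5134,   -0.8581,  958.6717],
       [   0.    ,    0.    ,    0.    ,    1.    ]])}
side {'fx': array(379.9656), 'fy': array(379.9656), 'cx': array(270.7198), 'cy': array(209.1855), 'extrinsics': array([[   0.9832,   -0.1288,    0.1296,  419.6401],
       [  -0.1827,   -0.6738,    0.716 , -740.4992],
       [  -0.0049,   -0.7276,   -0.686 ,  795.6897],
       [   0.    ,    0.    ,    0.    ,    1.    ]])}
wrist {'fx': array(338.924), 'fy': array(338.924), 'cx': array(277.5581), 'cy': array(210.4732), 'T_tool_cam': array([[  -0.0011,    0.9482,    0.3176,  -81.3593],
       [  -0.0003,   -0.3176,    0.9482, -128.5737],
       [   1.    ,    0.001 ,    0.0006,   -0.8226],
       [   0.    ,    0.    ,    0.    ,    1.    ]])}
14.0
```

View pics/scene0.png

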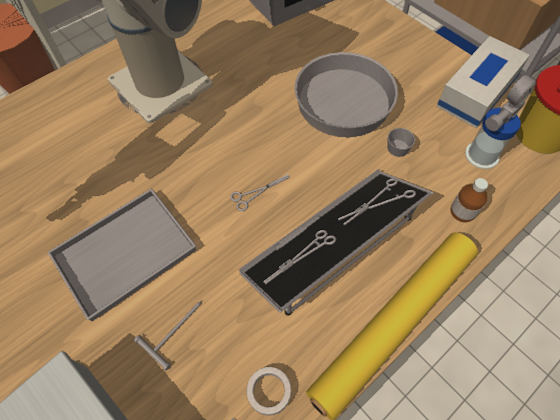

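View pics/side0.png

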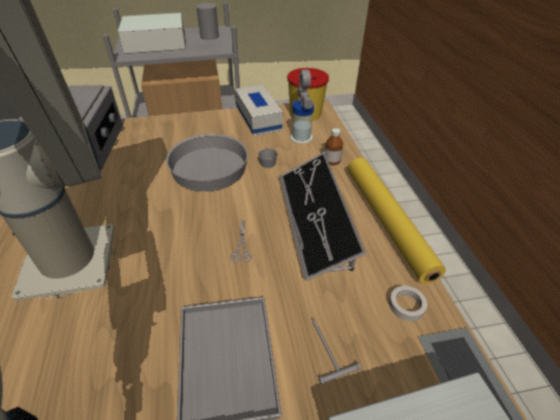

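View pics/wrist0.png

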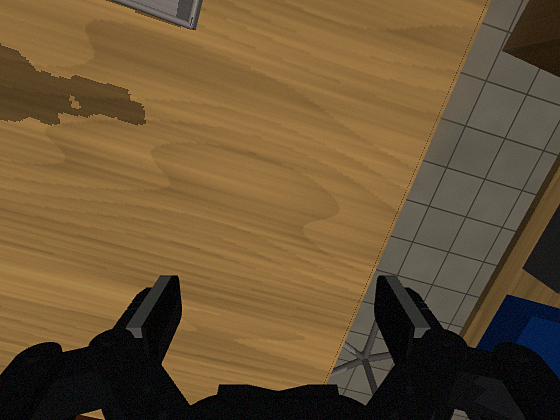

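The views show the open forceps on the stand's +y half (upper right in the scene view), and a seemingly shut one on the -y half. The basin is at +y and the tray at -y. I'll enlarge to confirm and measure.

```bash
python3 - <<'E'
import cv2
im=cv2.imread("pics/scene0.png"); cv2.imwrite("pics/scene0z.png",cv2.resize(im[160:320,230:450],None,fx=3.6,fy=3.6,interpolation=cv2.INTER_CUBIC))
im=cv2.imread("pics/side0.png"); cv2.imwrite("pics/side0z.png",cv2.resize(im[145:285,260:380],None,fx=4.2,fy=4.2,interpolation=cv2.INTER_CUBIC))
E
```

```text
(no output)
```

View pics/scene0z.png

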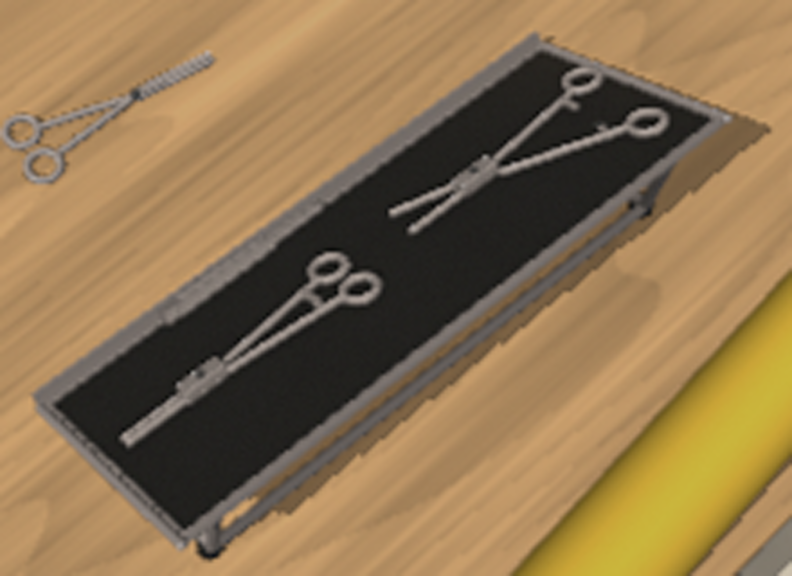

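View pics/side0z.png

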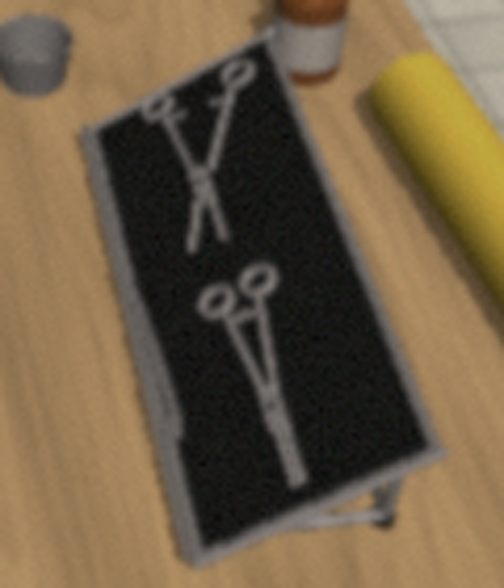

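The open forceps is the +y one (lock at about scene px (362,209), side px (308,188)). The shut one is the -y one (lock at about scene px (286,266), side px (326,241)). Next I'll triangulate.

```bash
cat > h.py <<'E'
import numpy as np, cv2
from rig import manip, eyes
from scipy.spatial.transform import Rotation as R
np.set_printoptions(precision=2,suppress=True)
def ray(n,p,cal=None,T=None):
    c=eyes.calibration(n); T=np.array(c["extrinsics"]) if T is None else T
    d=np.array([(p[0]-c["cx"])/c["fx"],(p[1]-c["cy"])/c["fy"],1.]); d=T[:3,:3]@d
    return T[:3,3],d/np.linalg.norm(d)
def wristT(s):
    T=np.eye(4);T[:3,:3]=R.from_rotvec(s["tool_rot"]).as_matrix();T[:3,3]=s["ee_pos"]
    return T@np.array(eyes.calibration("wrist")["T_tool_cam"])
def tri(rays):
    A=np.zeros((3,3));b=np.zeros(3)
    for o,d in rays:
        P=np.eye(3)-np.outer(d,d);A+=P;b+=P@o
    x=np.linalg.solve(A,b)
    return x,[np.linalg.norm((np.eye(3)-np.outer(d,d))@(x-o)) for o,d in rays]
def onplane(r,p0,n):
    o,d=r; return o+d*(np.dot(p0-o,n)/np.dot(d,n))
E
python3 - <<'E'
from h import *
print(R.from_rotvec(manip.sense()["tool_rot"]).as_matrix())
S=lambda x,y:(230+x/3.6,160+y/3.6)
D=lambda x,y:(260+x/4.2,145+y/4.2)
P={"open lock":((475,175),(203,180)),"shut lock":((201,381),(274,405)),"shut tip":((126,440),(298,482)),
"shut r1":((327,267),(215,302)),"shut r2":((361,287),(259,281)),"open r1":((581,82),(157,107)),"open r2":((646,122),(238,72)),"open t1":((392,213),(190,249)),"open t2":((413,231),(222,240)),
"f-y":((40,400),(198,560)),"b-y":((185,543),(438,450)),"f+y":((540,40),(88,128)),"b+y":((728,118),(272,36))}
for k,(a,b) in P.items():
    x,e=tri([ray("scene",S(*a)),ray("side",D(*b))]); print(k,x,np.array(e))
E
```

```text
[[-0.96 -0.    0.28]
 [-0.28  0.   -0.96]
 [-0.   -1.   -0.  ]]
open lock [686.85  98.56  59.17] [0.2 0.2]
shut lock [ 676.04 -118.21   58.25] [1. 1.]
shut tip [ 673.91 -173.75   52.64] [0.33 0.33]
shut r1 [667.72  -8.54  44.36] [0.36 0.36]
shut r2 [696.21  -9.27  60.06] [1. 1.]
open r1 [679.77 208.49  43.21] [0.25 0.25]
open r2 [737.12 193.6   79.27] [0.38 0.38]
open t1 [665.81  49.75  40.09] [0.01 0.01]
open t2 [686.68  45.8   49.19] [0.69 0.69]
f-y [ 609.61 -189.62   15.18] [2.06 2.06]
b-y [ 748.82 -193.84   87.41] [0.91 0.91]
f+y [629.94 230.96  13.56] [1.15 1.15]
b+y [771.5  226.97  86.17] [2.26 2.26]
```

The tool points straight down, but the deck slopes 30°. A vertical gripper would strike the mat on the uphill side of the lock. The moves give no tilt command, so I'll test in free air, along the stand's azimuth, whether pushing past the reach limit tilts the tool. First the transit.

```bash
cat >> h.py <<'E'
def plan(target,yaw_deg=0,n=None,s=None,mx=40.,ta=7.0):
    """rows to shift TCP to target(mm) and turn yaw_deg about tool y"""
    s=s or manip.sense(); p=np.array(s["ee_pos"]);R0=R.from_rotvec(s["tool_rot"])
    d=np.array(target,float)-p
    n=n or int(max(np.ceil(np.linalg.norm(d)/mx),np.ceil(abs(yaw_deg)/ta),1))
    rows=[]
    for k in range(n):
        Rk=R0*R.from_euler("y",yaw_deg*k/n,degrees=True)
        v=Rk.inv().apply(d/n)/1000
        rows.append([round(float(x),3) for x in v]+[round(yaw_deg/n,1)])
    print(n,rows); return rows
def st():
    s=manip.sense(); print(s["time_s"],"q",np.array(s["q"]),"p",np.array(s["ee_pos"]),"F",np.array(s["wrist_force"]),"op",s["opening"]);print(R.from_rotvec(s["tool_rot"]).as_matrix()); return s
E
python3 -c "
from h import *
plan([650,-32,380],-71.9)"
```

```text
19 [[-0.032, -0.007, -0.022, -3.8], [-0.034, -0.007, -0.019, -3.8], [-0.035, -0.007, -0.017, -3.8], [-0.036, -0.007, -0.015, -3.8], [-0.037, -0.007, -0.012, -3.8], [-0.038, -0.007, -0.01, -3.8], [-0.038, -0.007, -0.007, -3.8], [-0.039, -0.007, -0.005, -3.8], [-0.039, -0.007, -0.002, -3.8], [-0.039, -0.007, 0.0, -3.8], [-0.039, -0.007, 0.003, -3.8], [-0.039, -0.007, 0.005, -3.8], [-0.038, -0.007, 0.008, -3.8], [-0.038, -0.007, 0.01, -3.8], [-0.037, -0.007, 0.013, -3.8], [-0.036, -0.007, 0.015, -3.8], [-0.035, -0.007, 0.018, -3.8], [-0.034, -0.007, 0.02, -3.8], [-0.032, -0.007, 0.022, -3.8]]
```

Call:
move_arm(
  motion=[
    [-0.032,-0.007,-0.022,-3.8],
    [-0.034,-0.007,-0.019,-3.8],
    [-0.035,-0.007,-0.017,-3.8],
    [-0.036,-0.007,-0.015,-3.8],
    [-0.037,-0.007,-0.012,-3.8],
    [-0.038,-0.007,-0.01,-3.8],
    [-0.038,-0.007,-0.007,-3.8],
    [-0.039,-0.007,-0.005,-3.8],
    [-0.039,-0.007,-0.002,-3.8],
    [-0.039,-0.007,0,-3.8],
    [-0.039,-0.007,0.003,-3.8],
    [-0.039,-0.007,0.005,-3.8],
    [-0.038,-0.007,0.008,-3.8],
    [-0.038,-0.007,0.01,-3.8],
    [-0.037,-0.007,0.013,-3.8],
    [-0.036,-0.007,0.015,-3.8],
    [-0.035,-0.007,0.018,-3.8],
    [-0.034,-0.007,0.02,-3.8],
    [-0.032,-0.007,0.022,-3.8],
  ],
)

```text
time_s: 1.73
ee_pos: [649.3, 4.0, 378.7]
tool_rot: [-1.221, 1.198, -1.186]
wrist_force: [0.6, -0.2, -0.3]
opening: 85.5
```

```bash
python3 -c "
from h import *
st()"
```

```text
1.7333 q [-0.01  0.35  1.43  0.    1.37 -0.04] p [649.32   3.98 378.67] F [ 0.57 -0.25 -0.29] op 85.45257473386842
[[ 0.02 -0.01  1.  ]
 [-1.    0.    0.02]
 [-0.   -1.   -0.01]]
```

Call:
move_arm(
  motion=[
    [0,0,0.04,0],
    [0,0,0.04,0],
    [0,0,0.04,0],
    [0,0,0.04,0],
    [0,0,0.04,0],
    [0,0,0.04,0],
    [0,0,0.04,0],
    [0,0,0.04,0],
    [0,0,0.04,0],
    [0,0,0.04,0],
    [0,0,0.04,0],
  ],
)

```text
time_s: 2.65
ee_pos: [1004.1, 29.5, 341.0]
tool_rot: [-1.204, 1.165, -1.187]
wrist_force: [1.1, -0.3, -1.7]
opening: 85.5
```

```bash
python3 -c "
from h import *
st()"
```

```text
2.65 q [ 0.02  1.15  0.09  0.01  1.88 -0.02] p [1004.05   29.46  341.04] F [ 1.06 -0.32 -1.72] op 85.53879230159723
[[ 0.04  0.02  1.  ]
 [-1.    0.01  0.04]
 [-0.01 -1.    0.03]]
```

Call:
move_arm(
  motion=[
    [0,0,0.04,0],
    [0,0,0.04,0],
    [0,0,0.04,0],
    [0,0,0.04,0],
  ],
)

```text
time_s: 2.98
ee_pos: [1041.7, 32.4, 297.7]
tool_rot: [-1.14, 1.104, -1.225]
wrist_force: [-0.8, -0.1, 0.0]
opening: 85.3
```

```bash
python3 -c "
from h import *
st()"
```

```text
2.9833 q [ 0.02  1.19  0.09  0.01  1.75 -0.02] p [1041.67   32.36  297.7 ] F [-0.8  -0.08  0.03] op 85.33011033842122
[[ 0.04  0.11  0.99]
 [-1.    0.01  0.04]
 [-0.01 -0.99  0.11]]
```

Call:
move_arm(
  motion=[
    [0,-0.04,0,0],
    [0,-0.04,0,0],
    [0,-0.04,0,0],
    [0,-0.04,0,0],
  ],
)

```text
time_s: 3.32
ee_pos: [996.8, 30.2, 417.1]
tool_rot: [-1.152, 1.117, -1.217]
wrist_force: [-0.1, -0.2, 0.5]
opening: 85.6
```

```bash
python3 -c "
from h import *
st()"
```

```text
3.3167 q [ 0.02  1.07  0.09  0.01  1.89 -0.02] p [996.81  30.16 417.13] F [-0.09 -0.24  0.55] op 85.58606457297152
[[ 0.04  0.09  0.99]
 [-1.    0.01  0.04]
 [-0.01 -1.    0.09]]
```

Tilt builds up past the reach limit: it is now about 6° outward, in the direction I need. Pushing further.

Call:
move_arm(
  motion=[
    [0,0,0.04,0],
    [0,0,0.04,0],
    [0,0,0.04,0],
    [0,0,0.04,0],
    [0,0,0.04,0],
    [0,0,0.04,0],
    [0,0,0.04,0],
    [0,0,0.04,0],
    [0,0,0.04,0],
    [0,0,0.04,0],
  ],
)

```text
time_s: 4.15
ee_pos: [1084.9, 35.9, 392.2]
tool_rot: [-0.955, 0.926, -1.32]
wrist_force: [0.4, 0.3, 0.6]
opening: 85.6
```

```bash
python3 -c "
from h import *
st()"
```

```text
4.15 q [ 0.02  1.12  0.09  0.01  1.59 -0.02] p [1084.88   35.86  392.15] F [0.38 0.27 0.59] op 85.56029470184936
[[ 0.04  0.35  0.94]
 [-1.    0.02  0.03]
 [-0.01 -0.94  0.35]]
```

Call:
move_arm(
  motion=[
    [0,0,0.04,0],
    [0,0,0.04,0],
    [0,0,0.04,0],
    [0,0,0.04,0],
    [0,0,0.04,0],
  ],
)

```text
time_s: 4.57
ee_pos: [1117.1, 37.8, 408.5]
tool_rot: [-0.859, 0.833, -1.362]
wrist_force: [0.4, -0.9, -0.5]
opening: 85.3
```

```bash
python3 -c "
from h import *
s=st()
M=R.from_rotvec(s['tool_rot']).as_matrix(); print(np.degrees(np.arccos(-M[2,1])))
# forceps directions
for n,l,a,b in (('open',[686.85,98.56],[679.77,208.49],[737.12,193.6]),('shut',[676.04,-118.21],[667.72,-8.54],[696.21,-9.27])):
    pass
"
```

```text
4.5667 q [ 0.02  1.11  0.09  0.01  1.46 -0.02] p [1117.06   37.81  408.47] F [ 0.43 -0.88 -0.45] op 85.26750317067378
[[ 0.04  0.46  0.89]
 [-1.    0.02  0.03]
 [-0.   -0.89  0.46]]
27.387336499872806
```

Call:
move_arm(
  motion=[
    [0,0,0.04,0],
    [0,0,0.04,0],
  ],
)

```text
time_s: 4.73
ee_pos: [1127.6, 38.4, 424.2]
tool_rot: [-0.817, 0.793, -1.379]
wrist_force: [0.1, -0.2, -1.2]
opening: 85.5
```

```bash
python3 -c "
from h import *
s=st()
M=R.from_rotvec(s['tool_rot']).as_matrix(); print(np.degrees(np.arccos(-M[2,1])))
plan([630,90,190],5)
"
```

```text
4.7333 q [ 0.02  1.11  0.09  0.01  1.42 -0.02] p [1127.56   38.41  424.23] F [ 0.13 -0.23 -1.25] op 85.54766871828215
[[ 0.04  0.51  0.86]
 [-1.    0.02  0.03]
 [-0.   -0.86  0.51]]
30.46276422871933
14 [[-0.005, -0.003, -0.039, 0.4], [-0.005, -0.003, -0.039, 0.4], [-0.004, -0.003, -0.039, 0.4], [-0.004, -0.003, -0.039, 0.4], [-0.004, -0.003, -0.039, 0.4], [-0.004, -0.003, -0.039, 0.4], [-0.004, -0.003, -0.039, 0.4], [-0.003, -0.003, -0.039, 0.4], [-0.003, -0.003, -0.039, 0.4], [-0.003, -0.003, -0.039, 0.4], [-0.003, -0.003, -0.039, 0.4], [-0.002, -0.003, -0.039, 0.4], [-0.002, -0.003, -0.039, 0.4], [-0.002, -0.003, -0.039, 0.4]]
```

Call:
move_arm(
  motion=[
    [-0.005,-0.003,-0.039,0.4],
    [-0.005,-0.003,-0.039,0.4],
    [-0.004,-0.003,-0.039,0.4],
    [-0.004,-0.003,-0.039,0.4],
    [-0.004,-0.003,-0.039,0.4],
    [-0.004,-0.003,-0.039,0.4],
    [-0.004,-0.003,-0.039,0.4],
    [-0.003,-0.003,-0.039,0.4],
    [-0.003,-0.003,-0.039,0.4],
    [-0.003,-0.003,-0.039,0.4],
    [-0.003,-0.003,-0.039,0.4],
    [-0.002,-0.003,-0.039,0.4],
    [-0.002,-0.003,-0.039,0.4],
    [-0.002,-0.003,-0.039,0.4],
  ],
)

```text
time_s: 5.9
ee_pos: [672.6, 88.6, 206.7]
tool_rot: [-0.711, 0.829, -1.438]
wrist_force: [0.9, -0.7, -0.8]
opening: 85.5
```

```bash
python3 -c "
from h import *
s=st()
im=eyes.capture('wrist'); cv2.imwrite('pics/w1.png',im[:,:,::-1])
"
```

```text
5.9 q [ 0.13  0.4   1.92 -0.19  0.25  0.37] p [672.64  88.57 206.67] F [ 0.92 -0.73 -0.84] op 85.49308239224945
[[-0.04  0.55  0.83]
 [-1.    0.03 -0.07]
 [-0.06 -0.83  0.55]]
```

View pics/w1.png

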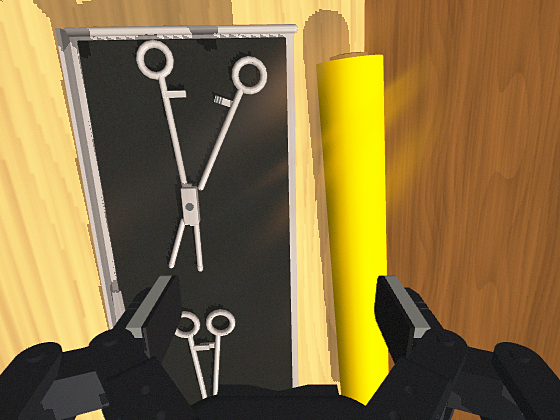

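The wrist view is tilted 30-34° and looks square onto the deck. The open forceps' lock is at px (190,206), with its rings at (155,60) and (249,75). The shut one's rings are at (186,323) and (220,323). I'll triangulate with all three views, fit the arm's planar kinematics and check the q5 limit at the grasp.

```bash
python3 - <<'E'
from h import *
from scipy.optimize import least_squares
s=manip.sense(); T=wristT(s)
S=lambda x,y:(230+x/3.6,160+y/3.6)
D=lambda x,y:(260+x/4.2,145+y/4.2)
P={"lock":((475,175),(203,180),(190,206)),"r1":((581,82),(157,107),(155,60)),"r2":((646,122),(238,72),(249,75)),"t1":((392,213),(190,249),(172,266)),"t2":((413,231),(222,240),(200,268)),
"shut r1":((327,267),(215,302),(186,323)),"shut r2":((361,287),(259,281),(220,322)),"b+y":((728,118),(272,36),(296,28)),"f+y":((540,40),(88,128),(63,33))}
X={}
for k,(a,b,c) in P.items():
    x,e=tri([ray("scene",S(*a)),ray("side",D(*b)),ray("wrist",c,T=T)]); X[k]=x; print(k,x,np.array(e))
A=np.array([X[k] for k in("lock","r1","r2","t1","t2","shut r1","shut r2")]); c=A.mean(0);u,sv,vt=np.linalg.svd(A-c);n=vt[2]*np.sign(vt[2][2]);print("normal",n,"tilt",np.degrees(np.arccos(n[2])),sv)
# nominal plane
g=-0.047; sx=np.array([np.cos(g),np.sin(g),0]); nn=np.array([-.5*np.cos(g),-.5*np.sin(g),.866]); print(nn,[(k,round(float((x-A[0])@nn),1)) for k,x in X.items()])
J=[([.4238,1.6307,1.0886],624.5,244.54),([.35,1.43,1.37],649.3,378.67),([1.15,.09,1.88],1004.5,341.04),([1.19,.09,1.75],1042.2,297.7),([1.07,.09,1.89],997.3,417.13),([1.12,.09,1.59],1085.5,392.2),([1.11,.09,1.46],1117.7,408.5),([1.11,.09,1.42],1128.2,424.2)]
def fk(p,q):
    a,h,L1,L2,Dd,e=p; q2,q3,q5=q;w=q2+q3
    return np.array([a+L1*np.sin(q2)+L2*np.sin(w)+e*np.cos(w)+Dd*np.sin(w+q5), h+L1*np.cos(q2)+L2*np.cos(w)-e*np.sin(w)+Dd*np.cos(w+q5)])
f=lambda p:np.concatenate([fk(p,q)-[r,z] for q,r,z in J]+[(np.array(p)-[0,330,430,430,290,0])*.02])
sol=least_squares(f,[0,330,430,430,290,0]);print(sol.x,np.abs(sol.fun).max())
for tilt in (20,25,30,33):
  for r,z in ((672,207),(690,63),(685,63),(640,200)):
    g=least_squares(lambda q:np.append(fk(sol.x,q)-[r,z],100*(sum(q)-np.pi+np.radians(tilt))),[.5,1.8,.3]);print(tilt,r,z,g.x)
E
```

```text
lock [681.37  98.66  55.89] [ 4.81  6.27 10.58]
r1 [674.97 208.25  40.26] [4.37 5.65 9.63]
r2 [733.15 194.59  73.82] [3.52 6.16 9.28]
t1 [661.19  47.09  41.34] [5.4  4.01 9.  ]
t2 [681.97  42.52  50.7 ] [5.65 4.21 9.25]
shut r1 [663.43  -9.56  43.91] [4.13 4.38 8.1 ]
shut r2 [691.06 -10.83  59.28] [5.   5.52 9.84]
b+y [769.15 226.66  82.51] [4.18 4.37 6.87]
f+y [624.   228.48  13.85] [ 6.16  6.19 11.69]
normal [-0.48  0.04  0.88] tilt 28.757823586308913 [222.8   58.01   5.72]
[-0.5   0.02  0.87] [('lock', 0.0), ('r1', -7.8), ('r2', -8.1), ('t1', -3.7), ('t2', -6.1), ('shut r1', -4.0), ('shut r2', -4.5), ('b+y', -17.8), ('f+y', -4.7)]
[ -2.91 312.44 565.12 486.98 289.04  76.27] 5.702387402555303
20 672 207 [0.42 1.79 0.59]
20 690 63 [0.66 1.8  0.34]
20 685 63 [0.65 1.81 0.33]
20 640 200 [0.39 1.86 0.54]
25 672 207 [0.4  1.85 0.46]
25 690 63 [0.65 1.85 0.2 ]
25 685 63 [0.65 1.86 0.19]
25 640 200 [0.37 1.92 0.42]
30 672 207 [0.39 1.9  0.33]
30 690 63 [0.65 1.9  0.06]
30 685 63 [0.65 1.92 0.05]
30 640 200 [0.36 1.97 0.29]
33 672 207 [0.38 1.93 0.25]
33 690 63 [ 0.66  1.93 -0.02]
33 685 63 [ 0.65  1.94 -0.03]
33 640 200 [0.36 2.   0.2 ]
```

```bash
python3 - <<'E'
from h import *
st(); plan([430,70,205])
E
```

```text
5.95 q [ 0.14  0.4   1.94 -0.2   0.24  0.37] p [661.54  88.2  198.8 ] F [-8.65 -1.66 -6.92] op 85.37604401976127
[[-0.04  0.54  0.84]
 [-1.    0.03 -0.07]
 [-0.06 -0.84  0.54]]
6 [[0.005, -0.022, -0.032, 0.0], [0.005, -0.022, -0.032, 0.0], [0.005, -0.022, -0.032, 0.0], [0.005, -0.022, -0.032, 0.0], [0.005, -0.022, -0.032, 0.0], [0.005, -0.022, -0.032, 0.0]]
```

Call:
move_arm(
  motion=[
    [0.005,-0.022,-0.032,0],
    [0.005,-0.022,-0.032,0],
    [0.005,-0.022,-0.032,0],
    [0.005,-0.022,-0.032,0],
    [0.005,-0.022,-0.032,0],
    [0,0,0,0],
  ],
)

```text
time_s: 6.45
ee_pos: [467.3, 71.9, 206.4]
tool_rot: [-0.719, 0.836, -1.433]
wrist_force: [0.0, -1.6, -0.7]
opening: 85.5
```

```bash
python3 - <<'E'
from h import *
st()
E
```

```text
6.45 q [ 0.16  0.12  2.33 -0.49  0.13  0.69] p [467.28  71.91 206.44] F [ 0.03 -1.62 -0.71] op 85.45289335009471
[[-0.04  0.54  0.84]
 [-1.    0.03 -0.07]
 [-0.06 -0.84  0.54]]
```

Call:
move_arm(
  motion=[
    [0,-0.022,-0.034,0],
    [0,-0.022,-0.034,0],
    [0,-0.022,-0.034,0],
    [0,0,0,0],
  ],
)

```text
time_s: 6.78
ee_pos: [351.6, 76.8, 210.3]
tool_rot: [-0.705, 0.829, -1.435]
wrist_force: [-1.0, -0.8, -0.8]
opening: 85.4
```

```bash
python3 - <<'E'
from h import *
st()
E
```

```text
6.7833 q [ 0.28 -0.08  2.53 -0.86  0.16  1.16] p [351.62  76.75 210.28] F [-1.05 -0.8  -0.83] op 85.42695580409038
[[-0.04  0.55  0.83]
 [-1.    0.03 -0.07]
 [-0.06 -0.83  0.55]]
```

Call:
move_arm(
  motion=[
    [0,-0.022,-0.034,0],
    [0,-0.022,-0.034,0],
    [0,-0.022,-0.034,0],
    [0,-0.022,-0.034,0],
    [0,0,0,0],
  ],
)

```text
time_s: 7.2
ee_pos: [241.8, 108.0, 251.5]
tool_rot: [-0.719, 0.844, -1.433]
wrist_force: [-0.6, -0.1, 0.5]
opening: 85.3
```

```bash
python3 - <<'E'
from h import *
st()
E
```

```text
7.2 q [ 0.76 -0.42  2.58 -0.64  0.63  1.28] p [241.75 107.96 251.52] F [-0.58 -0.14  0.45] op 85.31170322473216
[[-0.04  0.54  0.84]
 [-1.    0.03 -0.07]
 [-0.06 -0.84  0.54]]
```

Tilting holds robustly, and the IK uses q4. Now I'll redo the triangulation with the correct pose for that picture; the arm was still moving when I read it.

```bash
python3 - <<'E'
from h import *
T=wristT({"ee_pos":[672.64,88.57,206.67],"tool_rot":[-0.711,.829,-1.438]})
S=lambda x,y:(230+x/3.6,160+y/3.6)
D=lambda x,y:(260+x/4.2,145+y/4.2)
P={"lock":((475,175),(203,180),(190,206)),"r1":((581,82),(157,107),(155,60)),"r2":((646,122),(238,72),(249,75)),"t1":((392,213),(190,249),(172,266)),"t2":((413,231),(222,240),(200,268)),
"shut r1":((327,267),(215,302),(186,323)),"shut r2":((361,287),(259,281),(220,322)),"b+y":((728,118),(272,36),(296,28)),"f+y":((540,40),(88,128),(63,33))}
X={}
g=-0.047; nn=np.array([-.5*np.cos(g),-.5*np.sin(g),.866])
p0=np.array([690-.0,18,60.])+6*nn
for k,(a,b,c) in P.items():
    rs=[ray("scene",S(*a)),ray("side",D(*b)),ray("wrist",c,T=T)]
    x,e=tri(rs); X[k]=x; print(k,x,np.array(e),"wrist on plane",onplane(rs[2],X["lock"],nn))
A=np.array([X[k] for k in("lock","r1","r2","t1","t2","shut r1","shut r2")]); c=A.mean(0);u,sv,vt=np.linalg.svd(A-c);n=vt[2]*np.sign(vt[2][2]);print("normal",n,sv)
print(nn,[(k,round(float((x-A[0])@nn),1)) for k,x in X.items()])
f=lambda a,b:np.degrees(np.arctan2(*(b-a)[:2]))
print(f(X["lock"],X["r1"]),f(X["t2"],X["r1"]),f(X["f+y"],X["b+y"]))
plan([630,95,180])
E
```

```text
lock [686.31  97.25  60.28] [1.16 0.19 1.23] wrist on plane [685.42  96.46  59.78]
r1 [679.94 206.9   44.69] [0.79 0.6  0.57] wrist on plane [678.02 205.25  52.56]
r2 [737.24 192.06  80.82] [0.78 0.75 0.54] wrist on plane [734.9  191.17  85.75]
t1 [666.27  45.66  45.31] [2.08 2.11 1.5 ] wrist on plane [665.9   46.18  49.89]
t2 [686.95  41.05  55.25] [2.7  2.35 1.69] wrist on plane [685.64  42.19  61.38]
shut r1 [668.48 -11.07  48.2 ] [1.28 1.94 1.52] wrist on plane [668.7   -8.97  53.  ]
shut r2 [695.96 -12.3   64.12] [2.29 1.56 1.29] wrist on plane [694.37 -11.11  67.87]
b+y [772.3  222.9   91.26] [2.52 3.68 2.6 ] wrist on plane [766.57 220.3  103.23]
f+y [629.09 228.74  15.12] [2.13 1.3  2.22] wrist on plane [626.67 226.05  22.39]
normal [-0.51  0.03  0.86] [222.29  58.56   5.4 ]
[-0.5   0.02  0.87] [('lock', 0.0), ('r1', -7.7), ('r2', -5.4), ('t1', -4.2), ('t2', -6.0), ('shut r1', -4.1), ('shut r2', -4.1), ('b+y', -13.2), ('f+y', -7.4)]
-3.3290028634424895 -2.4199765776817292 92.3382785071148
10 [[0.0, 0.027, 0.029, 0.0], [0.0, 0.027, 0.029, 0.0], [0.0, 0.027, 0.029, 0.0], [0.0, 0.027, 0.029, 0.0], [0.0, 0.027, 0.029, 0.0], [0.0, 0.027, 0.029, 0.0], [0.0, 0.027, 0.029, 0.0], [0.0, 0.027, 0.029, 0.0], [0.0, 0.027, 0.029, 0.0], [0.0, 0.027, 0.029, 0.0]]
```

Call:
move_arm(
  motion=[
    [0,0.03,0.029,0],
    [0,0.03,0.029,0],
    [0,0.03,0.029,0],
    [0,0.03,0.029,0],
    [0,0.03,0.029,0],
    [0,0.03,0.029,0],
    [0,0.03,0.029,0],
    [0,0.03,0.029,0],
    [0,0.027,0.029,0],
    [0,0.027,0.029,0],
    [0,0,0,0],
  ],
  jaw=33,
)

```text
time_s: 8.12
ee_pos: [654.8, 111.5, 181.4]
tool_rot: [-0.681, 0.809, -1.409]
wrist_force: [0.2, 0.4, 0.6]
opening: 28.2
```

```bash
python3 - <<'E'
from h import *
st(); plan([632,94,146])
E
```

```text
8.1167 q [ 0.17  0.42  1.98 -0.27  0.13  0.46] p [654.83 111.47 181.44] F [0.19 0.45 0.57] op 28.218175793935803
[[-0.01  0.57  0.82]
 [-1.    0.06 -0.06]
 [-0.08 -0.82  0.57]]
2 [[0.01, 0.007, -0.019, 0.0], [0.01, 0.007, -0.019, 0.0]]
```

Call:
move_arm(
  motion=[
    [0.01,0.007,-0.019,0],
    [0.01,0.007,-0.019,0],
    [0,0,0,0],
  ],
)

```text
time_s: 8.37
ee_pos: [639.3, 93.2, 158.4]
tool_rot: [-0.71, 0.828, -1.416]
wrist_force: [0.3, -0.3, 0.0]
opening: 28.1
```

```bash
cat >> h.py <<'E'
def wpic(name,pts=None):
    s=manip.sense(); im=eyes.capture('wrist'); cv2.imwrite(f'pics/{name}.png',im[:,:,::-1])
    import json; json.dump({k:list(np.array(s[k]).tolist()) for k in("ee_pos","tool_rot")},open(f'pics/{name}.json','w'))
    return s
E
python3 - <<'E'
from h import *
st();wpic("w2")
E
```

```text
8.3667 q [ 0.14  0.44  2.01 -0.3   0.11  0.47] p [639.26  93.19 158.36] F [ 0.29 -0.26  0.01] op 28.07796107726984
[[-0.02  0.55  0.83]
 [-1.    0.05 -0.06]
 [-0.07 -0.83  0.55]]
```

View pics/w2.png

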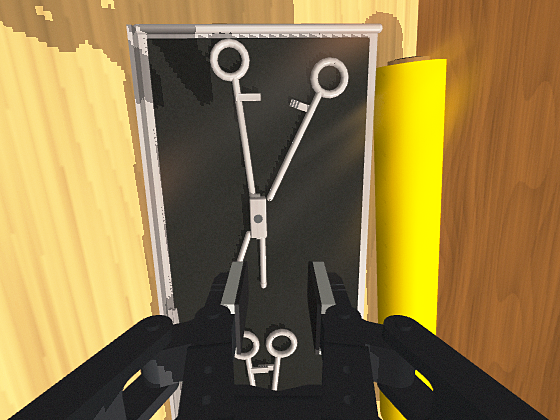

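The lock is at px (258,217), aligned with the pads. The jaw midline is at about column 278. I'll compute its offset in tool axes.

```bash
python3 - <<'E'
from h import *
import json
s=json.load(open("pics/w2.json"));T=wristT(s)
S=lambda x,y:(230+x/3.6,160+y/3.6)
D=lambda x,y:(260+x/4.2,145+y/4.2)
T1=wristT({"ee_pos":[672.64,88.57,206.67],"tool_rot":[-0.711,.829,-1.438]})
rs=[ray("scene",S(475,175)),ray("side",D(203,180)),ray("wrist",(258,217),T=T)]
x,e=tri(rs);print(x,e); x2,e=tri(rs+[ray("wrist",(190,206),T=T1)]);print(x2,e)
n=np.array([-.5,.02,.866])
for z in (60,65.3):
    p=onplane(rs[2],np.array([0,0,z]),np.array([0,0,1.]));M=R.from_rotvec(s["tool_rot"]);print(z,p,"tool",M.inv().apply(p-s["ee_pos"]))
E
```

```text
[686.63  97.57  60.06] [np.float64(0.7291501390468456), np.float64(0.260737435878683), np.float64(0.6506190206724805)]
[686.26  97.23  60.24] [np.float64(1.2155027701919319), np.float64(0.23700722007349842), np.float64(0.19180328254695173), np.float64(1.1575442778116123)]
60 [686.2   97.08  60.  ] tool [  1.93 108.02 -14.92]
65.3 [683.29  98.89  65.3 ] tool [ -0.18 102.08 -14.55]
```

Call:
move_arm(
  motion=[
    [0,0.02,-0.007,0],
    [0,0.02,-0.007,0],
    [0,0.02,0,0],
    [0,0,0,0],
  ],
)

```text
time_s: 8.75
ee_pos: [665.4, 101.4, 117.1]
tool_rot: [-0.739, 0.844, -1.423]
wrist_force: [0.0, 0.4, 0.3]
opening: 28.1
```

```bash
python3 - <<'E'
from h import *
s=st();M=R.from_rotvec(s["tool_rot"]);
for p in ([686.3,97.2,60.2],[683.3,98.9,65.3]): print(M.inv().apply(np.array(p)-s["ee_pos"]))
E
```

```text
8.75 q [ 0.16  0.54  1.95 -0.51  0.11  0.7 ] p [665.4  101.37 117.13] F [0.02 0.4  0.27] op 28.068862654616957
[[-0.03  0.53  0.85]
 [-1.    0.03 -0.06]
 [-0.06 -0.85  0.53]]
[  6.63  59.24 -11.91]
[  4.75  53.37 -11.87]
```

Call:
move_arm(
  motion=[
    [0.003,0.015,-0.006,0],
    [0.003,0.015,-0.006,0],
    [0,0,0,0],
  ],
)

```text
time_s: 9.0
ee_pos: [673.7, 101.5, 94.8]
tool_rot: [-0.758, 0.851, -1.428]
wrist_force: [0.4, 0.3, 0.9]
opening: 28.1
```

```bash
python3 - <<'E'
from h import *
s=st();M=R.from_rotvec(s["tool_rot"]);
for p in ([686.3,97.2,60.2],[683.3,98.9,65.3]): print(M.inv().apply(np.array(p)-s["ee_pos"]))
wpic("w3")
E
```

```text
9.0 q [ 0.16  0.59  1.93 -0.62  0.11  0.81] p [673.7  101.48  94.77] F [0.35 0.31 0.85] op 28.057857536140634
[[-0.04  0.51  0.86]
 [-1.    0.02 -0.06]
 [-0.04 -0.86  0.51]]
[ 5.34 36.04 -6.67]
[ 3.53 30.16 -6.72]
```

View pics/w3.png

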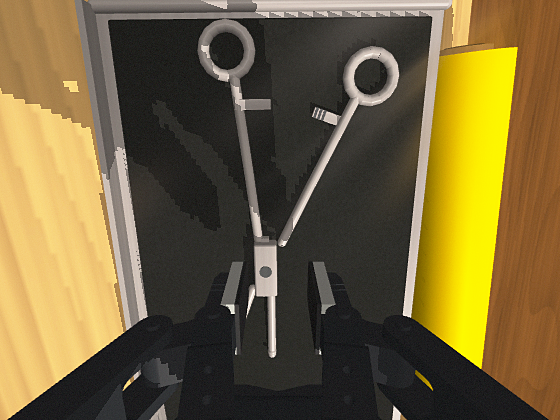

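```bash
python3 - <<'E'
from h import *
import json
s=json.load(open("pics/w3.json"));T=wristT(s);M=R.from_rotvec(s["tool_rot"])
s2=json.load(open("pics/w2.json"))
r3=ray("wrist",(265,270),T=T); r2=ray("wrist",(258,217),T=wristT(s2))
x,e=tri([r3,r2]);print("w2w3",x,e,M.inv().apply(x-s["ee_pos"]))
x,e=tri([r3,r2,ray("scene",(361.9,208.6)),ray("side",(308.3,187.9))]);print(x,e,M.inv().apply(x-s["ee_pos"]))
E
```

```text
w2w3 [682.65  99.24  66.28] [np.float64(0.09201483315157433), np.float64(0.09201483315143699)] [ 3.17 28.99 -6.79]
[686.22  96.97  60.52] [np.float64(1.2412075385944117), np.float64(0.33219412254876535), np.float64(1.2858831174028154), np.float64(0.13236747044175895)] [ 5.56 35.72 -6.57]
```

Call:
move_arm(
  motion=[
    [0.004,0.007,-0.007,0],
    [0,0.007,0,0],
    [0,0.005,0,0],
    [0,0,0,0],
  ],
)

```text
time_s: 9.38
ee_pos: [679.3, 101.5, 84.2]
tool_rot: [-0.765, 0.853, -1.431]
wrist_force: [-0.0, -0.3, 1.2]
opening: 28.3
```

```bash
python3 - <<'E'
from h import *
s=st();M=R.from_rotvec(s["tool_rot"]);
for p in ([682.7,99.2,66.0],): print(M.inv().apply(np.array(p)-s["ee_pos"]))
wpic("w4")
E
```

```text
9.3833 q [ 0.16  0.62  1.91 -0.69  0.11  0.87] p [679.31 101.53  84.2 ] F [-0.02 -0.26  1.19] op 28.27891721550539
[[-0.04  0.51  0.86]
 [-1.    0.01 -0.05]
 [-0.04 -0.86  0.51]]
[ 2.9  17.35 -6.21]
```

View pics/w4.png

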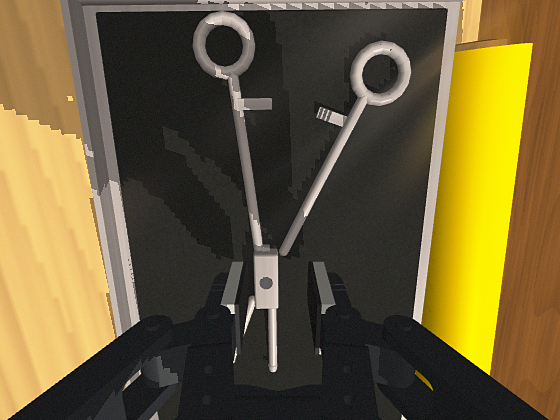

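Call:
move_arm(
  motion=[
    [0.002,0.003,-0.01,0],
    [0.001,0.003,-0.01,0],
    [0,0,0,0],
  ],
)

```text
time_s: 9.68
ee_pos: [668.4, 103.2, 75.6]
tool_rot: [-0.775, 0.855, -1.44]
wrist_force: [-0.4, 0.3, 0.5]
opening: 28.2
```

```bash
python3 - <<'E'
from h import *
s=st();M=R.from_rotvec(s["tool_rot"]);
for p in ([682.7,99.2,66.0],): print(M.inv().apply(np.array(p)-s["ee_pos"]))
E
```

```text
9.6833 q [ 0.17  0.62  1.93 -0.9   0.11  1.1 ] p [668.36 103.21  75.61] F [-0.42  0.25  0.46] op 28.170115062603614
[[-0.05  0.5   0.86]
 [-1.    0.   -0.06]
 [-0.03 -0.86  0.5 ]]
[ 3.62 15.52  7.75]
```

Call:
move_arm(
  motion=[
    [0.003,0.002,0.004,0],
    [0,0,0.003,0],
    [0,0,0,0],
  ],
)

```text
time_s: 9.93
ee_pos: [675.7, 100.4, 78.7]
tool_rot: [-0.774, 0.853, -1.437]
wrist_force: [1.5, 0.2, 0.3]
opening: 28.2
```

```bash
python3 - <<'E'
from h import *
s=st();M=R.from_rotvec(s["tool_rot"]);
for p in ([682.7,99.2,66.0],): print(M.inv().apply(np.array(p)-s["ee_pos"]))
E
```

```text
9.9333 q [ 0.16  0.62  1.92 -0.78  0.11  0.97] p [675.74 100.44  78.66] F [1.5  0.21 0.34] op 28.15537880472077
[[-0.04  0.51  0.86]
 [-1.    0.   -0.05]
 [-0.03 -0.86  0.5 ]]
[ 1.32 14.44 -0.32]
```

Centred now. The last advance is about 8 mm.

Call:
move_arm(
  motion=[
    [0.001,0.004,0,0],
    [0,0.003,0,0],
    [0,0,0,0],
  ],
)

```text
time_s: 10.18
ee_pos: [680.7, 100.0, 74.1]
tool_rot: [-0.773, 0.852, -1.438]
wrist_force: [-0.6, -0.1, -0.1]
opening: 28.3
```

```bash
python3 - <<'E'
from h import *
s=st();M=R.from_rotvec(s["tool_rot"]);
for p in ([682.7,99.2,66.0],): print(M.inv().apply(np.array(p)-s["ee_pos"]))
wpic("w5")
im=eyes.capture('side');cv2.imwrite("pics/s5.png",cv2.resize(im[120:270,230:390,::-1],None,fx=4,fy=4,interpolation=cv2.INTER_CUBIC))
E
```

```text
10.1833 q [ 0.16  0.64  1.91 -0.8   0.11  0.99] p [680.7   99.96  74.09] F [-0.63 -0.11 -0.13] op 28.283846810717915
[[-0.04  0.51  0.86]
 [-1.    0.   -0.05]
 [-0.03 -0.86  0.51]]
[ 0.91  7.99 -2.32]
```

View pics/w5.png

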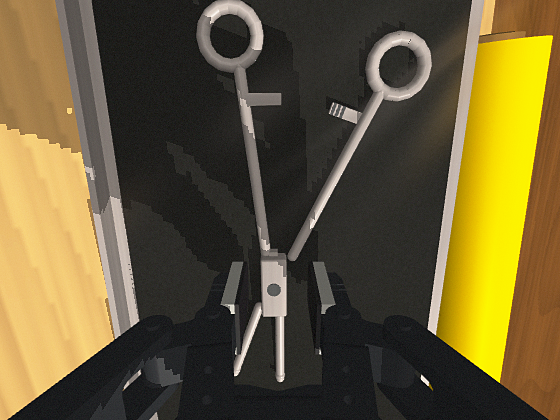

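View pics/s5.png

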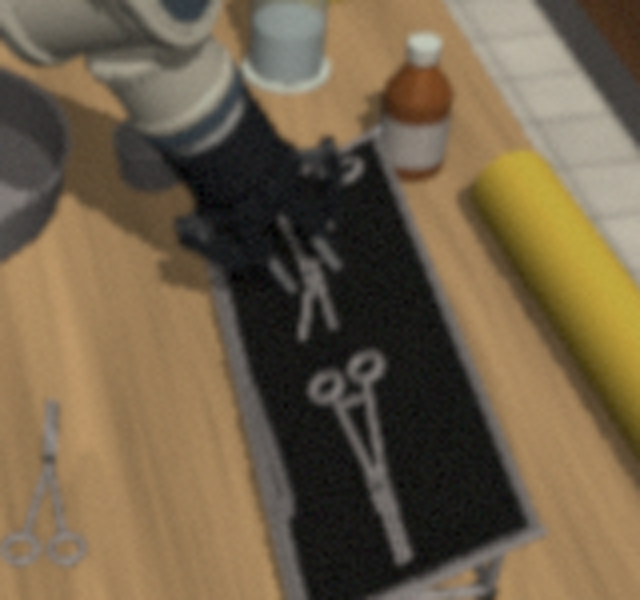

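Call:
move_arm(
  motion=[
    [0,0.002,-0.001,0],
    [0,0,0,0],
  ],
)

```text
time_s: 10.45
ee_pos: [680.6, 100.4, 72.0]
tool_rot: [-0.775, 0.853, -1.439]
wrist_force: [0.6, 0.7, 0.2]
opening: 28.0
```

Call:
move_arm(
  motion=[
    [0,0,0,0],
    [0,0,0,0],
    [0,0,0,0],
    [0,0,0,0],
    [0,0,0,0],
    [0,0,0,0],
  ],
  jaw=0,
  squeeze=60,
)

```text
time_s: 10.95
ee_pos: [679.9, 100.5, 71.8]
tool_rot: [-0.776, 0.853, -1.438]
wrist_force: [-0.5, 0.3, 1.2]
opening: 9.9
```

```bash
python3 - <<'E'
from h import *
s=st();M=R.from_rotvec(s["tool_rot"]);
for p in ([682.7,99.2,66.0],): print(M.inv().apply(np.array(p)-s["ee_pos"]))
wpic("w6")
E
```

```text
10.95 q [ 0.16  0.64  1.91 -0.82  0.11  1.01] p [679.95 100.51  71.84] F [-0.53  0.31  1.16] op 9.856115215076777
[[-0.04  0.5   0.86]
 [-1.    0.   -0.05]
 [-0.03 -0.86  0.5 ]]
[ 1.36  6.43 -0.5 ]
```

View pics/w6.png

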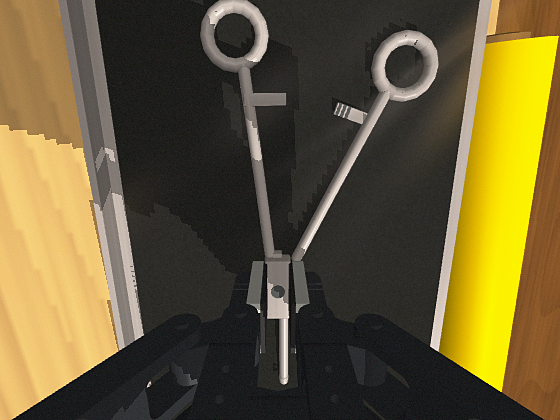

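The pads hold the lock at px (278,290) with the arms unmoved. Lifting along the tool axis.

Call:
move_arm(
  motion=[
    [0,-0.01,0,0],
    [0,-0.02,0,0],
    [0,-0.03,0,0],
    [0,-0.03,0,0],
    [0,-0.03,0,0],
    [0,0,0,0],
  ],
)

```text
time_s: 11.5
ee_pos: [616.1, 99.9, 175.4]
tool_rot: [-0.781, 0.859, -1.436]
wrist_force: [0.8, 0.1, -1.2]
opening: 9.4
```

```bash
python3 - <<'E'
from h import *
s=st()
wpic("w7")
im=eyes.capture('side');cv2.imwrite("pics/s7.png",im[:,:,::-1])
E
```

```text
11.5 q [ 0.18  0.39  2.01 -0.37  0.24  0.57] p [616.09  99.89 175.39] F [ 0.82  0.1  -1.18] op 9.430903856543
[[-0.04  0.5   0.87]
 [-1.    0.   -0.05]
 [-0.03 -0.87  0.5 ]]
```

View pics/w7.png

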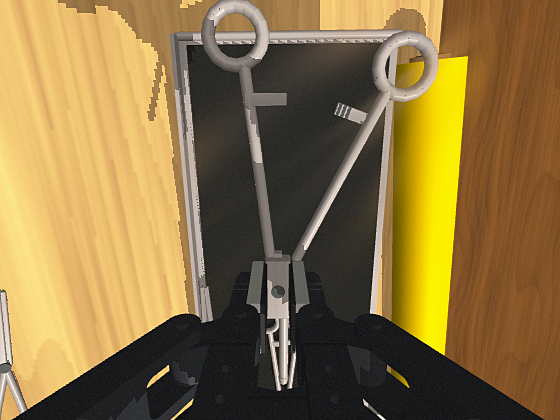

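View pics/s7.png

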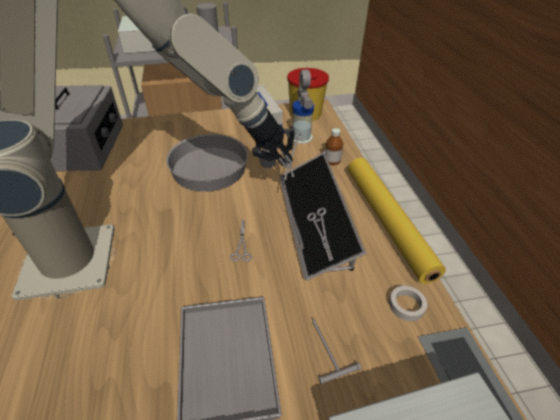

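It's held and unchanged, and the stand now carries only the shut one. Next: basin and tray positions, and how far the tilt is forced back at low heights.

```bash
python3 - <<'E'
from h import *
from scipy.optimize import least_squares
im=cv2.imread("pics/scene0.png");cv2.imwrite("pics/basinz.png",cv2.resize(im[40:150,285:410],None,fx=4,fy=4));cv2.imwrite("pics/trayz.png",cv2.resize(im[180:330,40:210],None,fx=4,fy=4))
p=[-2.91,312.44,565.12,486.98,289.04,76.27]
def fk(q):
    a,h,L1,L2,Dd,e=p; q2,q3,q5=q;w=q2+q3
    return np.array([a+L1*np.sin(q2)+L2*np.sin(w)+e*np.cos(w)+Dd*np.sin(w+q5), h+L1*np.cos(q2)+L2*np.cos(w)-e*np.sin(w)+Dd*np.cos(w+q5)])
for z in (150,80,25):
  for r in (450,500,550,600,650,700):
    g=least_squares(lambda q:np.append(fk([q[0],q[1],.11])-[r,z],0),[.5,1.8]);print(z,r,"tilt max",np.degrees(np.pi-sum(g.x)-.11),g.x)
E
```

```text
150 450 tilt max 25.983401282825273 [0.23 2.34]
150 500 tilt max 27.458627805180477 [0.29 2.26]
150 550 tilt max 29.088348315769206 [0.35 2.18]
150 600 tilt max 30.845712021196235 [0.4  2.09]
150 650 tilt max 32.71520859819501 [0.46 2.  ]
150 700 tilt max 34.688842246409884 [0.51 1.91]
80 450 tilt max 18.27489646070627 [0.42 2.3 ]
80 500 tilt max 20.557593487166795 [0.46 2.22]
80 550 tilt max 22.845311906789988 [0.5  2.13]
80 600 tilt max 25.15054757869646 [0.54 2.05]
80 650 tilt max 27.48450389545271 [0.59 1.97]
80 700 tilt max 29.858054239722 [0.63 1.88]
25 450 tilt max 12.945998355717846 [0.56 2.25]
25 500 tilt max 15.729438498959743 [0.59 2.17]
25 550 tilt max 18.440237926699222 [0.62 2.09]
25 600 tilt max 21.107845600802307 [0.65 2.01]
25 650 tilt max 23.75615069969311 [0.69 1.93]
25 700 tilt max 26.405705138862732 [0.73 1.84]
```

View pics/basinz.png

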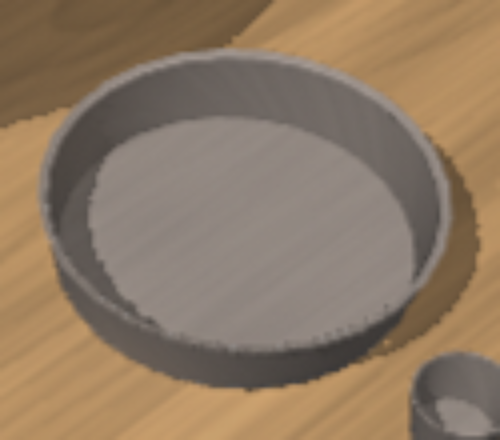

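View pics/trayz.png

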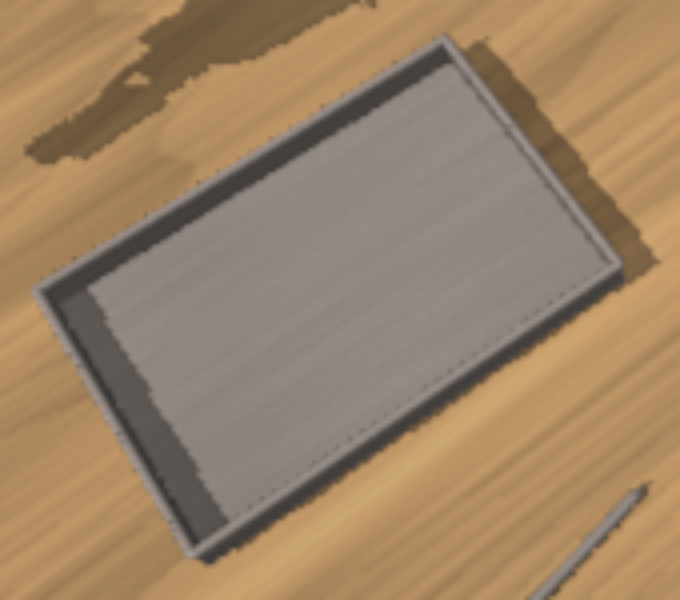

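```bash
python3 - <<'E'
from h import *
from scipy.optimize import least_squares
def pl(p,z): return onplane(ray("scene",p),np.array([0,0,z]),np.array([0,0,1.]))
B=np.array([pl((285+x/4,40+y/4),55)[:2] for x,y in((42,200),(450,200),(235,49),(246,350),(85,105),(400,108),(82,280),(410,290))])
f=least_squares(lambda c:np.linalg.norm(B-c[:2],axis=1)-c[2],[500,250,137]);print("basin",f.x,f.fun)
F=np.array([pl((285+x/4,40+y/4),4)[:2] for x,y in((92,215),(410,260),(225,117),(330,143))])
C=np.array([pl((40+x/4,180+y/4),25) for x,y in((445,40),(620,265),(195,553),(38,290))]);print(C,C.mean(0),[np.linalg.norm(C[i]-C[i-1]) for i in range(4)])
s=st()
E
```

```text
basin [403.14 336.68 133.86] [ 0.84  0.57  1.07  1.44 -2.27  0.6   0.16 -2.41]
[[ 309.17 -221.48   25.  ]
 [ 498.19 -229.7    25.  ]
 [ 485.82 -486.93   25.  ]
 [ 297.59 -479.07   25.  ]] [ 397.69 -354.3    25.  ] [np.float64(257.84797862913445), np.float64(189.193680908694), np.float64(257.52671809421633), np.float64(188.391717462023)]
11.6 q [ 0.18  0.39  2.01 -0.37  0.24  0.57] p [616.74  99.69 172.61] F [ 1.28 -0.21 -1.75] op 9.77184788732474
[[-0.05  0.5   0.87]
 [-1.    0.   -0.05]
 [-0.03 -0.87  0.5 ]]
```

Basin centre is (403,337) and tray centre (398,-354); the fitted sizes match the ones given. Plan: turn the held forceps so its long axis runs along the tilt direction, rings low and towards the robot. On touching the floor it can then pivot flat in the pads without loading its joint. Transit above the basin, turning -90°.

```bash
python3 - <<'E'
from h import *
plan([429,317,235],-90,n=15)
E
```

```text
15 [[-0.014, -0.01, -0.01, -6.0], [-0.015, -0.01, -0.008, -6.0], [-0.016, -0.01, -0.006, -6.0], [-0.016, -0.01, -0.005, -6.0], [-0.017, -0.01, -0.003, -6.0], [-0.017, -0.01, -0.001, -6.0], [-0.017, -0.01, 0.001, -6.0], [-0.017, -0.01, 0.002, -6.0], [-0.016, -0.01, 0.004, -6.0], [-0.016, -0.01, 0.006, -6.0], [-0.015, -0.01, 0.007, -6.0], [-0.014, -0.01, 0.009, -6.0], [-0.013, -0.01, 0.01, -6.0], [-0.012, -0.01, 0.012, -6.0], [-0.011, -0.01, 0.013, -6.0]]
```

Call:
move_arm(
  motion=[
    [-0.014,-0.02,-0.01,-6],
    [-0.015,-0.02,-0.008,-6],
    [-0.016,-0.02,-0.006,-6],
    [-0.016,-0.02,-0.005,-6],
    [-0.017,-0.006,-0.003,-6],
    [-0.017,-0.006,-0.001,-6],
    [-0.017,-0.006,0.001,-6],
    [-0.017,-0.006,0.002,-6],
    [-0.016,-0.006,0.004,-6],
    [-0.016,-0.006,0.006,-6],
    [-0.015,-0.006,0.007,-6],
    [-0.014,-0.006,0.009,-6],
    [-0.013,-0.006,0.01,-6],
    [-0.012,-0.006,0.012,-6],
    [-0.011,-0.006,0.013,-6],
    [0,0,0,0],
  ],
)

```text
time_s: 12.93
ee_pos: [423.0, 321.6, 214.9]
tool_rot: [-1.552, -0.413, -0.378]
wrist_force: [0.6, 0.6, -0.2]
opening: 9.9
```

```bash
python3 - <<'E'
from h import *
s=st()
wpic("w8")
im=eyes.capture('scene');cv2.imwrite("pics/c8.png",im[:,:,::-1])
E
```

```text
12.9333 q [ 0.82  0.25  2.09 -0.72  0.58 -0.2 ] p [422.97 321.64 214.89] F [ 0.61  0.61 -0.19] op 9.905554827036127
[[ 0.88  0.48 -0.02]
 [ 0.03 -0.01  1.  ]
 [ 0.48 -0.88 -0.02]]
```

View pics/w8.png

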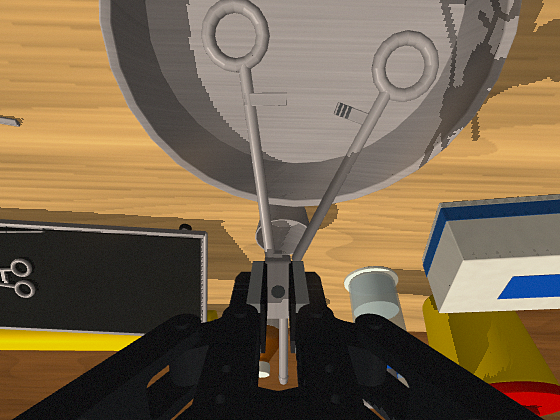

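View pics/c8.png

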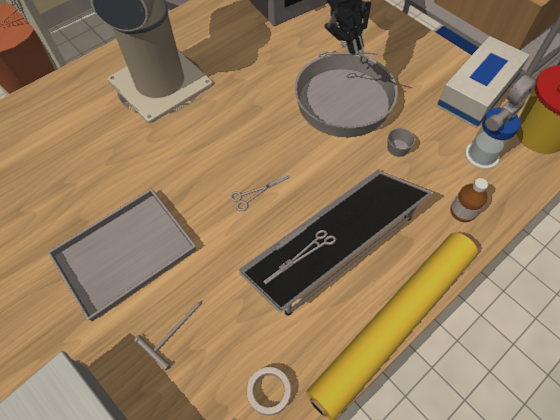

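Call:
move_arm(
  motion=[
    [-0.01,0.026,-0.002,0],
    [-0.01,0.026,-0.002,0],
    [-0.012,0.026,0,0],
    [-0.013,0.024,0,0],
    [0,0,0,0],
  ],
)

```text
time_s: 13.45
ee_pos: [438.1, 313.2, 100.0]
tool_rot: [-1.544, -0.394, -0.397]
wrist_force: [-0.6, -1.2, -1.2]
opening: 9.9
```

```bash
python3 - <<'E'
from h import *
s=st();M=R.from_rotvec(s["tool_rot"]).as_matrix(); l=s["ee_pos"]+11*M[:,1]+1.4*M[:,0];print("lock",l,"ring end z",(l-121*M[:,0]),"tip",l+58*M[:,0])
wpic("w9")
E
```

```text
13.45 q [ 0.78  0.48  2.14 -1.18  0.39  0.3 ] p [438.05 313.18 100.01] F [-0.57 -1.24 -1.17] op 9.876142017751754
[[ 0.88  0.48  0.  ]
 [ 0.   -0.01  1.  ]
 [ 0.48 -0.88 -0.01]]
lock [444.59 313.07  91.05] ring end z [338.61 312.99  32.65] tip [495.38 313.11 119.05]
```

View pics/w9.png

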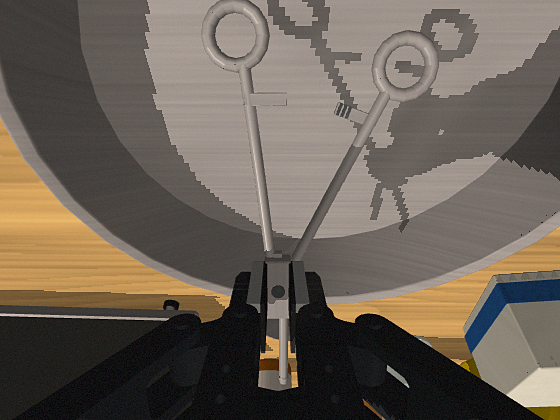

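Call:
move_arm(
  motion=[
    [-0.01,0.008,0.002,0],
    [-0.01,0.008,0.001,0],
    [0,0,0,0],
  ],
)

```text
time_s: 13.75
ee_pos: [431.8, 315.8, 80.5]
tool_rot: [-1.543, -0.391, -0.405]
wrist_force: [0.0, -0.5, -0.3]
opening: 9.5
```

```bash
cat >> h.py <<'E'
def lk():
    s=st();M=R.from_rotvec(s["tool_rot"]).as_matrix(); l=s["ee_pos"]+11*M[:,1]+1.4*M[:,0];print("lock",l,"ring end",(l-121*M[:,0]),"tip",l+58*M[:,0])
E
python3 - <<'E'
from h import *
lk()
E
```

```text
13.75 q [ 0.8   0.53  2.15 -1.3   0.38  0.45] p [431.83 315.78  80.51] F [ 0.01 -0.51 -0.26] op 9.52787187495656
[[ 0.87  0.49  0.01]
 [-0.01 -0.01  1.  ]
 [ 0.49 -0.87 -0.01]]
lock [438.4  315.65  71.58] ring end [332.66 316.39  12.77] tip [489.09 315.3   99.77]
```

Call:
move_arm(
  motion=[
    [-0.004,0.006,0,0],
    [-0.004,0.006,0,0],
    [-0.004,0.006,0,0],
    [0,0,0,0],
  ],
  squeeze=22,
)

```text
time_s: 14.08
ee_pos: [435.6, 320.9, 70.3]
tool_rot: [-1.548, -0.384, -0.406]
wrist_force: [-2.7, 0.1, 1.6]
opening: 9.9
```

```bash
python3 - <<'E'
from h import *
lk(); wpic("w10")
E
```

```text
14.0833 q [ 0.8   0.55  2.13 -1.31  0.38  0.47] p [435.61 320.94  70.27] F [-2.65  0.07  1.56] op 9.874130473238585
[[ 0.88  0.48  0.02]
 [-0.01 -0.02  1.  ]
 [ 0.48 -0.88 -0.01]]
lock [442.14 320.74  61.31] ring end [336.14 322.03   2.98] tip [492.95 320.13  89.27]
```

View pics/w10.png

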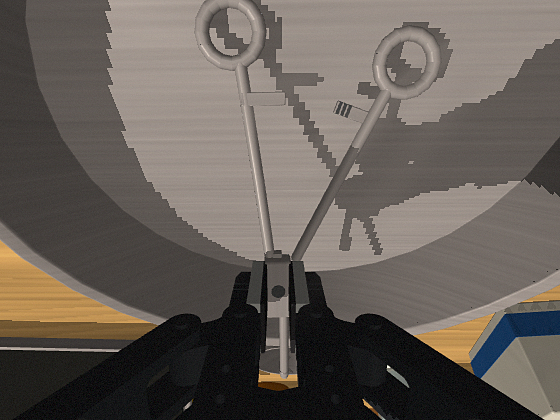

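Call:
move_arm(
  motion=[
    [-0.009,0.007,-0.002,0],
    [-0.009,0.007,-0.002,0],
    [-0.009,0.007,-0.001,0],
    [0,0,0,0],
  ],
)

```text
time_s: 14.47
ee_pos: [430.6, 327.0, 56.3]
tool_rot: [-1.559, -0.372, -0.404]
wrist_force: [-1.9, -0.3, 2.4]
opening: 10.0
```

```bash
python3 - <<'E'
from h import *
lk(); wpic("w11")
E
```

```text
14.4667 q [ 0.82  0.59  2.12 -1.31  0.39  0.5 ] p [430.57 327.04  56.29] F [-1.93 -0.34  2.36] op 9.976717548414282
[[ 0.88  0.47  0.02]
 [-0.01 -0.03  1.  ]
 [ 0.47 -0.88 -0.02]]
lock [437.01 326.73  47.27] ring end [330.44 328.4  -10.02] tip [488.09 325.92  74.73]
```

View pics/w11.png

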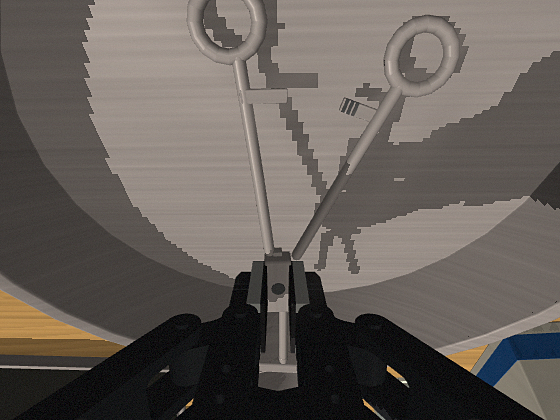

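Call:
move_arm(
  motion=[
    [-0.009,0.01,-0.003,0],
    [-0.009,0.01,-0.003,0],
    [-0.009,0.01,-0.003,0],
    [0,0,0,0],
  ],
)

```text
time_s: 14.85
ee_pos: [426.1, 329.5, 33.6]
tool_rot: [-1.577, -0.349, -0.392]
wrist_force: [-1.2, 1.6, 2.5]
opening: 9.9
```

```bash
python3 - <<'E'
from h import *
lk()
E
```

```text
14.85 q [ 0.83  0.63  2.11 -1.31  0.38  0.52] p [426.11 329.53  33.65] F [-1.19  1.65  2.47] op 9.867152626798498
[[ 0.89  0.45  0.03]
 [-0.02 -0.04  1.  ]
 [ 0.45 -0.89 -0.03]]
lock [432.33 329.04  24.48] ring end [324.5  331.11 -30.37] tip [484.02 328.05  50.77]
```

Call:
move_arm(
  motion=[
    [-0.005,0.006,-0.002,0],
    [-0.005,0.006,-0.002,0],
    [0,0,0,0],
  ],
)

```text
time_s: 15.1
ee_pos: [423.7, 329.6, 23.0]
tool_rot: [-1.586, -0.339, -0.385]
wrist_force: [1.5, -0.0, 3.2]
opening: 10.0
```

```bash
python3 - <<'E'
from h import *
lk();wpic("w12")
E
```

```text
15.1 q [ 0.83  0.66  2.1  -1.31  0.38  0.53] p [423.71 329.55  23.04] F [ 1.47 -0.04  3.16] op 9.979507330608245
[[ 0.9   0.44  0.04]
 [-0.02 -0.05  1.  ]
 [ 0.44 -0.9  -0.04]]
lock [429.82 328.97  13.81] ring end [321.38 331.13 -39.82] tip [481.81 327.94  39.51]
```

View pics/w12.png

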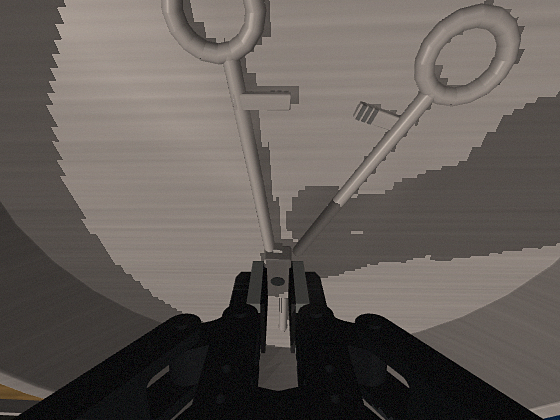

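Call:
move_arm(
  motion=[
    [-0.002,0.004,0,0],
    [0,0,0,0],
  ],
)

```text
time_s: 15.32
ee_pos: [424.2, 330.0, 20.6]
tool_rot: [-1.589, -0.338, -0.385]
wrist_force: [-0.1, -0.5, 5.8]
opening: 9.6
```

```bash
python3 - <<'E'
from h import *
lk()
E
```

```text
15.3167 q [ 0.83  0.66  2.1  -1.31  0.38  0.53] p [424.19 330.01  20.65] F [-0.11 -0.47  5.8 ] op 9.648221512551677
[[ 0.9   0.44  0.04]
 [-0.02 -0.05  1.  ]
 [ 0.44 -0.9  -0.04]]
lock [430.3  329.4   11.41] ring end [321.81 331.52 -42.12] tip [482.3  328.39  37.08]
```

The pad corner is at floor level and the rings are resting. Releasing.

Call:
move_arm(
  motion=[
    [0,0,0,0],
    [0,0,0,0],
    [0,0,0,0],
  ],
  jaw=30,
)

```text
time_s: 15.57
ee_pos: [423.8, 329.3, 20.5]
tool_rot: [-1.59, -0.338, -0.384]
wrist_force: [1.1, -0.1, 1.9]
opening: 25.4
```

```bash
python3 - <<'E'
from h import *
st();wpic("w13")
E
```

```text
15.5667 q [ 0.83  0.66  2.1  -1.31  0.38  0.53] p [423.8  329.35  20.46] F [ 1.1  -0.14  1.92] op 25.415542108325663
[[ 0.9   0.44  0.04]
 [-0.02 -0.05  1.  ]
 [ 0.44 -0.9  -0.04]]
```

View pics/w13.png

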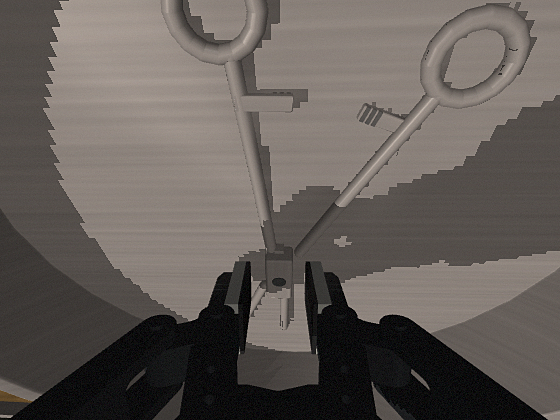

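It's lying flat, still open, and free of the pads. Withdrawing and heading back to the shut one.

Call:
move_arm(
  motion=[
    [0,-0.015,0,0],
    [0,-0.03,0,0],
    [0.01,-0.035,0,0],
    [0.015,-0.035,0,0],
    [0.015,-0.035,0,0],
    [0.015,-0.035,0,0],
    [0,0,0,0],
  ],
)

```text
time_s: 16.2
ee_pos: [387.0, 337.9, 212.7]
tool_rot: [-1.596, -0.331, -0.369]
wrist_force: [1.0, 1.3, 1.2]
opening: 25.5
```

```bash
python3 - <<'E'
from h import *
st()
im=eyes.capture('scene');cv2.imwrite("pics/c14.png",cv2.resize(im[30:160,270:430,::-1],None,fx=4,fy=4))
plan([629,-115,175],91)
E
```

```text
16.2 q [ 0.9   0.25  2.07 -0.63  0.68 -0.18] p [386.99 337.91 212.71] F [0.96 1.27 1.2 ] op 25.469384193313342
[[ 0.9   0.43  0.04]
 [-0.01 -0.06  1.  ]
 [ 0.43 -0.9  -0.05]]
13 [[0.016, 0.012, -0.034, 7.0], [0.02, 0.012, -0.032, 7.0], [0.024, 0.012, -0.029, 7.0], [0.027, 0.012, -0.026, 7.0], [0.03, 0.012, -0.022, 7.0], [0.033, 0.012, -0.019, 7.0], [0.035, 0.012, -0.014, 7.0], [0.036, 0.012, -0.01, 7.0], [0.037, 0.012, -0.006, 7.0], [0.038, 0.012, -0.001, 7.0], [0.037, 0.012, 0.004, 7.0], [0.037, 0.012, 0.008, 7.0], [0.035, 0.012, 0.012, 7.0]]
```

View pics/c14.png

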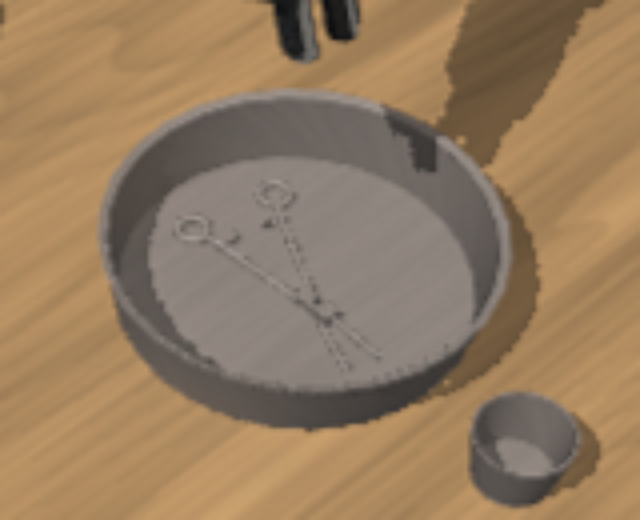

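The open forceps lies flat and open, wholly inside the basin. On to the shut one.

Call:
move_arm(
  motion=[
    [0.016,0.012,-0.034,7],
    [0.02,0.012,-0.032,7],
    [0.024,0.012,-0.029,7],
    [0.027,0.012,-0.026,7],
    [0.03,0.012,-0.022,7],
    [0.033,0.012,-0.019,7],
    [0.035,0.012,-0.014,7],
    [0.036,0.012,-0.01,7],
    [0.037,0.012,-0.006,7],
    [0.038,0.012,-0.001,7],
    [0.037,0.012,0.004,7],
    [0.037,0.012,0.008,7],
    [0.035,0.012,0.012,7],
    [0,0,0,0],
    [0,0,0,0],
  ],
  jaw=33,
)

```text
time_s: 17.5
ee_pos: [617.5, -140.2, 149.8]
tool_rot: [-0.874, 0.934, -1.471]
wrist_force: [-1.4, -0.2, -0.4]
opening: 28.2
```

```bash
python3 - <<'E'
from h import *
st();wpic("w15")
E
```

```text
17.5 q [-0.27  0.45  1.95  0.17  0.33 -0.32] p [ 617.45 -140.23  149.79] F [-1.39 -0.16 -0.37] op 28.17250166514174
[[-0.09  0.41  0.91]
 [-1.   -0.06 -0.08]
 [ 0.02 -0.91  0.41]]
```

View pics/w15.png

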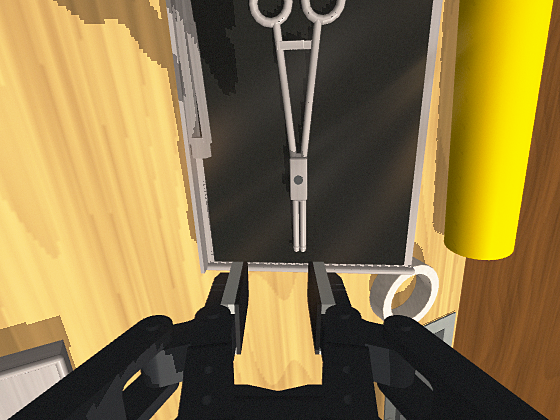

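Shut lock at px (299,177), aligned with the pads.

```bash
python3 - <<'E'
from h import *
import json
s=json.load(open("pics/w15.json"));T=wristT(s);M=R.from_rotvec(s["tool_rot"])
r=ray("wrist",(299,178),T=T)
p=onplane(r,np.array([0,0,65.5]),np.array([0,0,1.]));print(p,M.inv().apply(p-s["ee_pos"]))
x,e=tri([r,ray("scene",(285.8,265.8)),ray("side",(325.2,241.4))]);print(x,e,M.inv().apply(x-s["ee_pos"]))
for a,b in (((299,155),(299,200)),):
    pa,pb=[onplane(ray("wrist",q,T=T),p,np.array([-.5,.02,.866])) for q in(a,b)];d=M.inv().apply(pb-pa);print(np.linalg.norm(d),d)
E
```

```text
[ 673.2 -117.1   65.5] [-29.8   98.27  14.23]
[ 676.05 -118.82   59.34] [np.float64(0.3479578079162623), np.float64(0.9917593336434025), np.float64(1.2081099175302437)] [-28.48 105.14  14.42]
31.772811685417846 [31.74  1.3   0.75]
```

Call:
move_arm(
  motion=[
    [-0.015,0.01,0.007,0],
    [-0.015,0.015,0.007,0],
    [0,0.02,0,0],
    [0,0.015,0,0],
    [0,0,0,0],
  ],
)

```text
time_s: 17.97
ee_pos: [653.2, -107.8, 94.1]
tool_rot: [-0.885, 0.934, -1.462]
wrist_force: [0.2, -0.7, 0.7]
opening: 27.9
```

```bash
python3 - <<'E'
from h import *
s=st();M=R.from_rotvec(s["tool_rot"]);print(M.inv().apply(np.array([673.2,-117.1,65.5])-s["ee_pos"]));wpic("w16")
E
```

```text
17.9667 q [-0.19  0.57  1.9   0.1   0.26 -0.2 ] p [ 653.16 -107.84   94.15] F [ 0.16 -0.67  0.73] op 27.921862264866565
[[-0.09  0.4   0.91]
 [-1.   -0.05 -0.07]
 [ 0.02 -0.91  0.4 ]]
[ 6.93 34.72  7.38]
```

View pics/w16.png

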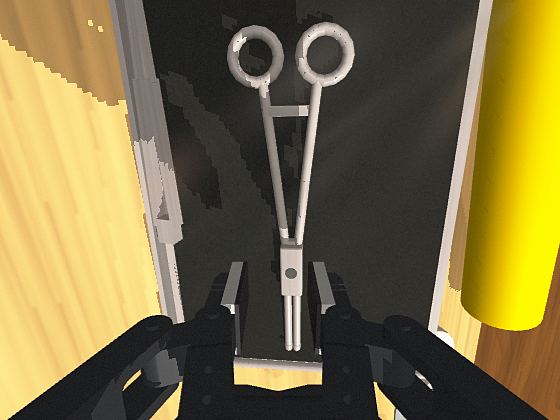

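```bash
python3 - <<'E'
from h import *
import json
s=json.load(open("pics/w16.json"));T=wristT(s);M=R.from_rotvec(s["tool_rot"]);s0=json.load(open("pics/w15.json"))
r=ray("wrist",(291,271),T=T)
x,e=tri([r,ray("wrist",(299,178),T=wristT(s0))]);print(x,e,M.inv().apply(x-s["ee_pos"]))
p=onplane(r,np.array([0,0,65.5]),np.array([0,0,1.]));print(p,M.inv().apply(p-s["ee_pos"]))
E
```

```text
[ 672.95 -117.03   65.49] [np.float64(0.23057099903698539), np.float64(0.23057099903721312)] [ 6.89 34.63  7.15]
[ 672.7  -116.92   65.5 ] [ 6.8  34.51  6.92]
```

Call:
move_arm(
  motion=[
    [0.004,0.008,0.004,0],
    [0.003,0.008,0.003,0],
    [0,0.005,0,0],
    [0,0,0,0],
  ],
)

```text
time_s: 18.35
ee_pos: [666.7, -114.9, 78.6]
tool_rot: [-0.887, 0.932, -1.459]
wrist_force: [-0.2, -0.2, 0.1]
opening: 27.9
```

```bash
python3 - <<'E'
from h import *
s=st();M=R.from_rotvec(s["tool_rot"]);print(M.inv().apply(np.array([672.9,-117.0,65.5])-s["ee_pos"]))
E
```

```text
18.35 q [-0.2   0.62  1.87  0.12  0.25 -0.23] p [ 666.75 -114.95   78.58] F [-0.18 -0.19  0.12] op 27.93300235096131
[[-0.08  0.4   0.91]
 [-1.   -0.05 -0.07]
 [ 0.02 -0.92  0.4 ]]
[ 1.27 14.54  0.49]
```

Call:
move_arm(
  motion=[
    [0.001,0.004,0,0],
    [0,0.003,0,0],
    [0,0,0,0],
  ],
)

```text
time_s: 18.6
ee_pos: [670.0, -117.1, 72.4]
tool_rot: [-0.886, 0.931, -1.46]
wrist_force: [-0.4, -0.3, 0.4]
opening: 28.2
```

```bash
python3 - <<'E'
from h import *
s=st();M=R.from_rotvec(s["tool_rot"]);print(M.inv().apply(np.array([672.9,-117.0,65.5])-s["ee_pos"]));wpic("w17")
E
```

```text
18.6 q [-0.2   0.63  1.86  0.12  0.24 -0.24] p [ 669.98 -117.14   72.44] F [-0.43 -0.31  0.36] op 28.159806008267662
[[-0.08  0.4   0.91]
 [-1.   -0.05 -0.07]
 [ 0.02 -0.91  0.4 ]]
[-0.52  7.51 -0.15]
```

View pics/w17.png

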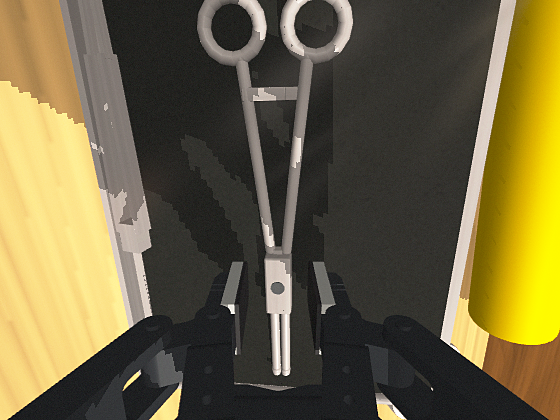

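The lock is centred between the pads. Closing.

Call:
move_arm(
  motion=[
    [0,0,0,0],
    [0,0,0,0],
    [0,0,0,0],
    [0,0,0,0],
    [0,0,0,0],
  ],
  jaw=0,
  squeeze=60,
)

```text
time_s: 19.07
ee_pos: [669.4, -117.2, 73.0]
tool_rot: [-0.886, 0.932, -1.46]
wrist_force: [-0.1, -0.6, 0.1]
opening: 9.6
```

Call:
move_arm(
  motion=[
    [0,-0.01,0,0],
    [0,-0.02,0,0],
    [0,-0.03,0,0],
    [0,-0.03,0,0],
    [0,-0.03,0,0],
    [0,-0.02,0,0],
    [0,0,0,0],
  ],
)

```text
time_s: 19.65
ee_pos: [608.3, -109.0, 206.7]
tool_rot: [-0.889, 0.935, -1.458]
wrist_force: [1.2, 0.0, -0.4]
opening: 9.7
```

```bash
python3 - <<'E'
from h import *
s=st();wpic("w18")
plan([429,-354,235],-90,n=15)
E
```

```text
19.65 q [-0.21  0.34  1.94  0.07  0.45 -0.19] p [ 608.32 -109.    206.68] F [ 1.19  0.03 -0.38] op 9.73398747207078
[[-0.08  0.4   0.91]
 [-1.   -0.05 -0.07]
 [ 0.02 -0.92  0.4 ]]
15 [[0.017, -0.006, -0.009, -6.0], [0.016, -0.006, -0.011, -6.0], [0.015, -0.006, -0.012, -6.0], [0.014, -0.006, -0.014, -6.0], [0.012, -0.006, -0.015, -6.0], [0.01, -0.006, -0.016, -6.0], [0.009, -0.006, -0.018, -6.0], [0.007, -0.006, -0.018, -6.0], [0.005, -0.006, -0.019, -6.0], [0.003, -0.006, -0.019, -6.0], [0.001, -0.006, -0.02, -6.0], [-0.001, -0.006, -0.019, -6.0], [-0.003, -0.006, -0.019, -6.0], [-0.005, -0.006, -0.019, -6.0], [-0.007, -0.006, -0.018, -6.0]]
```

View pics/w18.png

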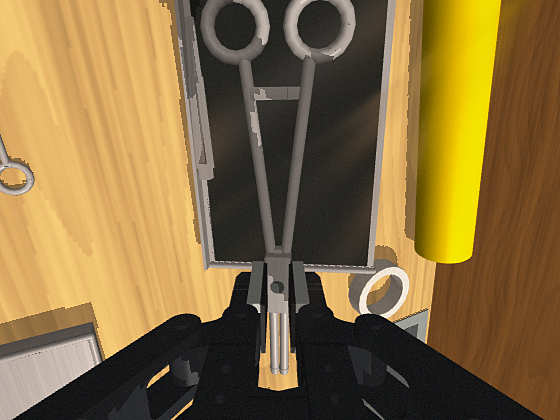

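It's held, still shut. The tray is only 190 mm along x, so this one should lie along y. The remaining 24° tilt should therefore come off first. I'll use the wrist limit low and near the robot; first, where are the scissors?

```bash
python3 - <<'E'
from h import *
for p in((233,197),(243,208),(289,178),(258,192)): print(onplane(ray("scene",p),np.array([0,0,3.]),np.array([0,0,1.])))
plan([420,-60,130],n=6)
E
```

```text
[441.82 -81.31   3.  ]
[481.64 -82.41   3.  ]
[490.49  56.02   3.  ]
[470.93 -27.18   3.  ]
6 [[-0.006, -0.001, -0.034, 0.0], [-0.006, -0.001, -0.034, 0.0], [-0.006, -0.001, -0.034, 0.0], [-0.006, -0.001, -0.034, 0.0], [-0.006, -0.001, -0.034, 0.0], [-0.006, -0.001, -0.034, 0.0]]
```

Call:
move_arm(
  motion=[
    [-0.006,-0.001,-0.034,0],
    [-0.006,-0.001,-0.034,0],
    [-0.006,-0.001,-0.034,0],
    [-0.006,-0.001,-0.034,0],
    [-0.006,-0.001,-0.034,0],
    [-0.006,-0.001,-0.034,0],
    [0,0,0,0],
  ],
)

```text
time_s: 20.28
ee_pos: [416.6, -58.4, 130.5]
tool_rot: [-0.898, 0.948, -1.451]
wrist_force: [-0.4, 1.3, -1.6]
opening: 9.8
```

```bash
python3 - <<'E'
from h import *
s=st()
plan([360,-50,75],n=5)
E
```

```text
20.2833 q [-0.18  0.26  2.38  0.19  0.11 -0.29] p [416.61 -58.44 130.48] F [-0.38  1.32 -1.65] op 9.770687394501593
[[-0.08  0.38  0.92]
 [-1.   -0.05 -0.07]
 [ 0.02 -0.92  0.39]]
5 [[-0.001, 0.006, -0.015, 0.0], [-0.001, 0.006, -0.015, 0.0], [-0.001, 0.006, -0.015, 0.0], [-0.001, 0.006, -0.015, 0.0], [-0.001, 0.006, -0.015, 0.0]]
```

Call:
move_arm(
  motion=[
    [-0.001,0.006,-0.015,0],
    [-0.001,0.006,-0.015,0],
    [-0.001,0.006,-0.015,0],
    [-0.001,0.006,-0.015,0],
    [-0.001,0.006,-0.015,0],
    [0,0,0,0],
  ],
)

```text
time_s: 20.78
ee_pos: [362.2, -56.7, 112.4]
tool_rot: [-0.929, 1.003, -1.409]
wrist_force: [-1.2, 0.1, -1.0]
opening: 9.4
```

```bash
python3 - <<'E'
from h import *
s=st()
E
```

```text
20.7833 q [-0.23  0.26  2.46  0.53  0.11 -0.67] p [362.19 -56.69 112.39] F [-1.21  0.15 -1.02] op 9.420695916384208
[[-0.07  0.33  0.94]
 [-1.   -0.02 -0.07]
 [-0.   -0.94  0.33]]
```

Call:
move_arm(
  motion=[
    [0,0.02,-0.012,0],
    [0,0.02,-0.012,0],
    [0,0.02,-0.012,0],
    [0,0.02,-0.012,0],
    [0,0,0,0],
  ],
)

```text
time_s: 21.2
ee_pos: [359.1, -58.1, 90.5]
tool_rot: [-0.915, 1.027, -1.374]
wrist_force: [0.7, 0.0, -1.1]
opening: 10.1
```

```bash
python3 - <<'E'
from h import *
s=st()
E
```

```text
21.2 q [-0.27  0.33  2.46  1.22  0.11 -1.41] p [359.15 -58.08  90.46] F [ 0.72  0.02 -1.08] op 10.063997880172705
[[-0.06  0.32  0.95]
 [-1.    0.02 -0.07]
 [-0.04 -0.95  0.32]]
```

```bash
python3 - <<'E'
from h import *
plan([420,70,150],n=6)
E
```

```text
6 [[-0.022, -0.006, 0.011, 0.0], [-0.022, -0.006, 0.011, 0.0], [-0.022, -0.006, 0.011, 0.0], [-0.022, -0.006, 0.011, 0.0], [-0.022, -0.006, 0.011, 0.0], [-0.022, -0.006, 0.011, 0.0]]
```

Call:
move_arm(
  motion=[
    [0,-0.02,0.02,0],
    [0,-0.02,0.02,0],
    [-0.03,-0.005,0.01,0],
    [-0.03,0,0,0],
    [-0.03,0,0,0],
    [-0.03,0,0,0],
    [0,0,0,0],
  ],
)

```text
time_s: 21.78
ee_pos: [382.4, 7.7, 115.8]
tool_rot: [-0.901, 1.024, -1.37]
wrist_force: [-0.1, -0.2, -0.7]
opening: 9.9
```

```bash
python3 - <<'E'
from h import *
s=st()
plan([360,70,80],n=5)
E
```

```text
21.7833 q [-0.04  0.26  2.43  0.31  0.13 -0.27] p [382.45   7.74 115.78] F [-0.1  -0.24 -0.73] op 9.906399324189648
[[-0.06  0.33  0.94]
 [-1.    0.03 -0.07]
 [-0.05 -0.94  0.33]]
5 [[-0.012, 0.006, -0.007, 0.0], [-0.012, 0.006, -0.007, 0.0], [-0.012, 0.006, -0.007, 0.0], [-0.012, 0.006, -0.007, 0.0], [-0.012, 0.006, -0.007, 0.0]]
```

Call:
move_arm(
  motion=[
    [-0.03,0,0.003,0],
    [-0.03,0,0.003,0],
    [-0.03,0,0.003,0],
    [-0.005,0.015,-0.015,0],
    [-0.005,0.015,-0.015,0],
    [-0.005,0.015,-0.015,0],
    [0,0.015,-0.015,0],
    [0,0,0,0],
  ],
)

```text
time_s: 22.45
ee_pos: [373.5, 82.0, 88.3]
tool_rot: [-0.943, 1.033, -1.378]
wrist_force: [-0.0, 0.3, -0.8]
opening: 9.3
```

```bash
python3 - <<'E'
from h import *
s=st()
E
```

```text
22.45 q [ 0.24  0.35  2.42 -0.71  0.11  1.01] p [373.51  82.02  88.33] F [-0.02  0.3  -0.82] op 9.252509004853701
[[-0.06  0.3   0.95]
 [-1.    0.   -0.07]
 [-0.02 -0.95  0.3 ]]
```

Call:
move_arm(
  motion=[
    [0,0.01,-0.02,0],
    [0,0.01,-0.02,0],
    [0,0.01,-0.02,0],
    [0,0.01,-0.02,0],
    [0,0,0,0],
  ],
)

```text
time_s: 22.87
ee_pos: [342.2, 90.2, 70.9]
tool_rot: [-0.967, 1.048, -1.393]
wrist_force: [-0.9, -0.5, -1.1]
opening: 9.8
```

```bash
python3 - <<'E'
from h import *
s=st()
E
```

```text
22.8667 q [ 0.31  0.39  2.46 -1.3   0.11  1.68] p [342.23  90.22  70.93] F [-0.86 -0.53 -1.13] op 9.831656066732599
[[-0.08  0.28  0.96]
 [-1.   -0.02 -0.08]
 [-0.   -0.96  0.28]]
```

Call:
move_arm(
  motion=[
    [0,0.007,-0.03,0],
    [0,0.007,-0.03,0],
    [0,0.007,-0.03,0],
    [0,0.007,-0.03,0],
    [0,0,0,0],
  ],
)

```text
time_s: 23.28
ee_pos: [255.8, 111.9, 70.6]
tool_rot: [-1.028, 1.071, -1.372]
wrist_force: [-0.9, -0.6, -0.8]
opening: 9.8
```

```bash
python3 - <<'E'
from h import *
s=st()
E
```

```text
23.2833 q [ 0.51  0.36  2.57 -1.31  0.14  1.87] p [255.82 111.9   70.6 ] F [-0.94 -0.6  -0.85] op 9.767658857197222
[[-0.06  0.22  0.97]
 [-1.   -0.03 -0.06]
 [ 0.02 -0.97  0.23]]
```

Call:
move_arm(
  motion=[
    [0,0.012,-0.03,0],
    [0,0.012,-0.03,0],
    [0,0,0,0],
  ],
)

```text
time_s: 23.53
ee_pos: [222.2, 133.9, 61.5]
tool_rot: [-1.061, 1.078, -1.367]
wrist_force: [0.1, 0.8, 0.2]
opening: 9.7
```

```bash
python3 - <<'E'
from h import *
s=st()
E
```

```text
23.5333 q [ 0.67  0.39  2.58 -1.31  0.17  2.02] p [222.24 133.85  61.45] F [0.11 0.8  0.16] op 9.702095445194423
[[-0.06  0.2   0.98]
 [-1.   -0.05 -0.05]
 [ 0.03 -0.98  0.2 ]]
```

Tilt is down to about 12°, which is small enough. Now to the tray, going round at a safe radius.

```bash
python3 - <<'E'
from h import *
r=plan([440,20,190],n=8)
s=manip.sense(); s2=dict(s); s2["ee_pos"]=np.array([440,20,190.]); plan([396,-385,140],n=12,s=s2)
E
```

```text
8 [[0.013, -0.01, 0.031, 0.0], [0.013, -0.01, 0.031, 0.0], [0.013, -0.01, 0.031, 0.0], [0.013, -0.01, 0.031, 0.0], [0.013, -0.01, 0.031, 0.0], [0.013, -0.01, 0.031, 0.0], [0.013, -0.01, 0.031, 0.0], [0.013, -0.01, 0.031, 0.0]]
12 [[0.034, 0.005, -0.003, 0.0], [0.034, 0.005, -0.003, 0.0], [0.034, 0.005, -0.003, 0.0], [0.034, 0.005, -0.003, 0.0], [0.034, 0.005, -0.003, 0.0], [0.034, 0.005, -0.003, 0.0], [0.034, 0.005, -0.003, 0.0], [0.034, 0.005, -0.003, 0.0], [0.034, 0.005, -0.003, 0.0], [0.034, 0.005, -0.003, 0.0], [0.034, 0.005, -0.003, 0.0], [0.034, 0.005, -0.003, 0.0]]
```

Call:
move_arm(
  motion=[
    [0,-0.02,0.031,0],
    [0.005,-0.02,0.031,0],
    [0.013,-0.01,0.031,0],
    [0.013,-0.01,0.031,0],
    [0.013,-0.01,0.031,0],
    [0.013,-0.01,0.031,0],
    [0.013,-0.005,0.031,0],
    [0.02,-0.005,0.02,0],
    [0,0,0,0],
  ],
)

```text
time_s: 24.28
ee_pos: [361.5, 61.1, 142.5]
tool_rot: [-1.054, 1.028, -1.384]
wrist_force: [0.2, 0.4, -0.3]
opening: 9.6
```

```bash
python3 - <<'E'
from h import *
s=st()
plan([396,-380,130],n=12)
E
```

```text
24.2833 q [ 0.22  0.18  2.38 -0.31  0.39  0.54] p [361.47  61.13 142.52] F [ 0.17  0.4  -0.31] op 9.560670281106564
[[-0.04  0.24  0.97]
 [-1.   -0.06 -0.03]
 [ 0.05 -0.97  0.24]]
12 [[0.036, 0.004, 0.004, 0.0], [0.036, 0.004, 0.004, 0.0], [0.036, 0.004, 0.004, 0.0], [0.036, 0.004, 0.004, 0.0], [0.036, 0.004, 0.004, 0.0], [0.036, 0.004, 0.004, 0.0], [0.036, 0.004, 0.004, 0.0], [0.036, 0.004, 0.004, 0.0], [0.036, 0.004, 0.004, 0.0], [0.036, 0.004, 0.004, 0.0], [0.036, 0.004, 0.004, 0.0], [0.036, 0.004, 0.004, 0.0]]
```

Call:
move_arm(
  motion=[
    [0.036,-0.004,0.015,0],
    [0.036,-0.004,0.015,0],
    [0.036,0,0.01,0],
    [0.036,0.004,0.004,0],
    [0.036,0.004,0.004,0],
    [0.036,0.004,0,0],
    [0.036,0.004,0,0],
    [0.036,0.004,0,0],
    [0.036,0.004,0,0],
    [0.036,0.004,0,0],
    [0.036,0.004,0,0],
    [0.036,0.004,0,0],
    [0,0,0,0],
  ],
)

```text
time_s: 25.37
ee_pos: [407.2, -403.6, 162.9]
tool_rot: [-1.068, 0.964, -1.382]
wrist_force: [0.9, -0.1, -0.3]
opening: 9.5
```

```bash
python3 - <<'E'
from h import *
s=lk(); wpic("w20")
E
```

```text
25.3667 q [-0.88  0.39  1.96  0.28  0.57 -1.11] p [ 407.18 -403.58  162.92] F [ 0.92 -0.06 -0.35] op 9.524221141118721
[[-0.01  0.27  0.96]
 [-1.   -0.08  0.02]
 [ 0.08 -0.96  0.27]]
lock [ 410.1  -405.88  152.47] ring end [ 410.91 -285.3   142.37] tip [ 409.71 -463.67  157.31]
```

View pics/w20.png

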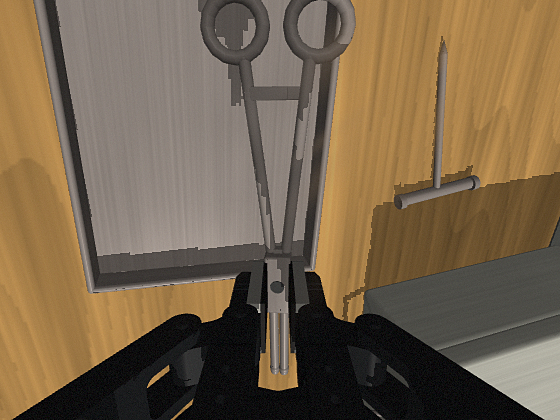

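To lower the roll at set-down, I'll turn the forceps 45° so it lies diagonally in the tray, rings low and towards the robot. Extents are about 144 mm in each axis, inside roughly 178 x 248.

```bash
python3 - <<'E'
from h import *
plan([424,-382,112],-45,n=7)
E
```

```text
7 [[-0.003, 0.007, 0.001, -6.4], [-0.003, 0.007, 0.001, -6.4], [-0.003, 0.007, 0.001, -6.4], [-0.003, 0.007, 0.002, -6.4], [-0.003, 0.007, 0.002, -6.4], [-0.002, 0.007, 0.002, -6.4], [-0.002, 0.007, 0.003, -6.4]]
```

Call:
move_arm(
  motion=[
    [-0.003,0.007,0.001,-6.4],
    [-0.003,0.007,0.001,-6.4],
    [-0.003,0.007,0.001,-6.4],
    [-0.003,0.007,0.002,-6.4],
    [-0.003,0.007,0.002,-6.4],
    [-0.002,0.007,0.002,-6.4],
    [-0.002,0.007,0.003,-6.4],
    [0,0,0,0],
  ],
)

```text
time_s: 26.08
ee_pos: [418.9, -383.5, 113.5]
tool_rot: [-1.465, 0.343, -0.789]
wrist_force: [0.0, -0.5, -1.5]
opening: 9.5
```

```bash
python3 - <<'E'
from h import *
lk(); wpic("w21")
E
```

```text
26.0833 q [-0.83  0.47  2.    0.32  0.46 -1.95] p [ 418.94 -383.46  113.53] F [ 0.02 -0.53 -1.53] op 9.504680522481207
[[ 0.71  0.26  0.65]
 [-0.66 -0.08  0.75]
 [ 0.25 -0.96  0.12]]
lock [ 422.84 -385.28  103.31] ring end [ 336.82 -305.82   72.87] tip [ 464.08 -423.37  117.9 ]
```

View pics/w21.png

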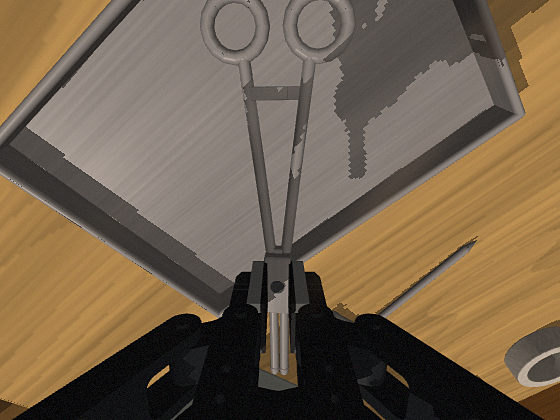

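Call:
move_arm(
  motion=[
    [-0.003,0.02,0,0],
    [-0.004,0.019,-0.001,0],
    [-0.005,0.019,-0.002,0],
    [0,0,0,0],
  ],
)

```text
time_s: 26.47
ee_pos: [424.7, -385.0, 57.1]
tool_rot: [-1.463, 0.349, -0.806]
wrist_force: [-0.2, 0.6, -0.7]
opening: 9.5
```

```bash
python3 - <<'E'
from h import *
lk()
E
```

```text
26.4667 q [-0.83  0.58  2.    0.43  0.34 -2.04] p [ 424.67 -385.02   57.12] F [-0.23  0.61 -0.67] op 9.45437043822849
[[ 0.7   0.27  0.66]
 [-0.67 -0.09  0.74]
 [ 0.26 -0.96  0.12]]
lock [ 428.61 -386.92   46.93] ring end [ 344.02 -306.19   15.81] tip [ 469.15 -425.62   61.85]
```

Call:
move_arm(
  motion=[
    [-0.003,0.006,-0.001,0],
    [-0.003,0.006,-0.001,0],
    [-0.003,0.006,-0.001,0],
    [0,0,0,0],
  ],
  squeeze=22,
)

```text
time_s: 26.8
ee_pos: [422.4, -385.1, 39.5]
tool_rot: [-1.463, 0.348, -0.814]
wrist_force: [-1.5, 1.1, 2.0]
opening: 9.4
```

```bash
python3 - <<'E'
from h import *
lk();wpic("w22")
E
```

```text
26.8 q [-0.83  0.61  2.01  0.5   0.3  -2.11] p [ 422.4  -385.1    39.55] F [-1.48  1.13  2.02] op 9.357116333295757
[[ 0.69  0.27  0.67]
 [-0.67 -0.09  0.74]
 [ 0.26 -0.96  0.12]]
lock [ 426.38 -387.05   29.38] ring end [ 342.33 -306.02   -2.4 ] tip [ 466.67 -425.89   44.62]
```

View pics/w22.png

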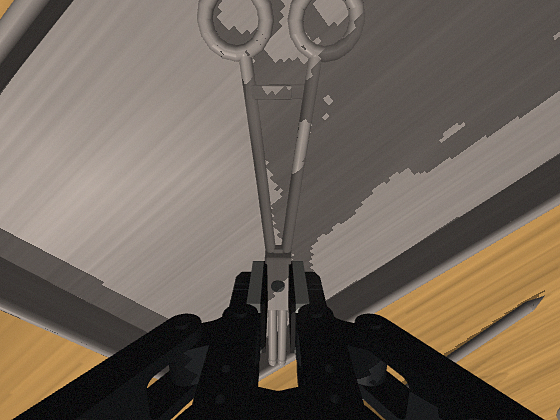

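Pivoting gently at about 2.5 N. Continuing down.

Call:
move_arm(
  motion=[
    [-0.003,0.006,-0.001,0],
    [-0.003,0.006,-0.001,0],
    [-0.002,0.004,0,0],
    [0,0,0,0],
  ],
)

```text
time_s: 27.18
ee_pos: [421.6, -384.7, 25.0]
tool_rot: [-1.465, 0.344, -0.82]
wrist_force: [-1.4, 0.6, 2.8]
opening: 9.6
```

```bash
python3 - <<'E'
from h import *
lk();wpic("w23")
E
```

```text
27.1833 q [-0.83  0.64  2.02  0.57  0.26 -2.19] p [ 421.6  -384.66   25.  ] F [-1.44  0.64  2.77] op 9.616674924532782
[[ 0.69  0.28  0.67]
 [-0.67 -0.1   0.74]
 [ 0.27 -0.96  0.12]]
lock [ 425.62 -386.65   14.86] ring end [ 341.81 -305.66  -17.64] tip [ 465.8  -425.48   30.43]
```

View pics/w23.png

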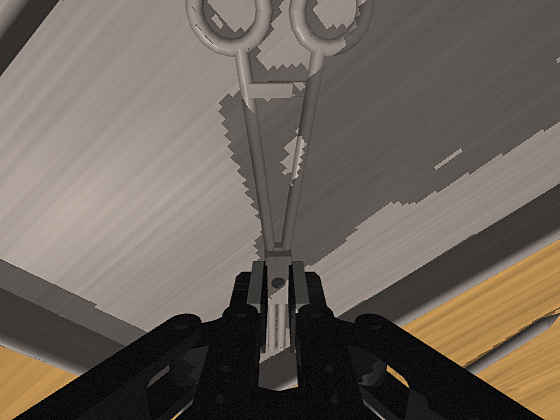

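Call:
move_arm(
  motion=[
    [-0.001,0.004,0,0],
    [0,0.002,0,0],
    [0,0,0,0],
  ],
)

```text
time_s: 27.48
ee_pos: [422.7, -384.8, 20.8]
tool_rot: [-1.465, 0.342, -0.821]
wrist_force: [1.2, 0.8, 3.8]
opening: 9.8
```

```bash
python3 - <<'E'
from h import *
lk()
E
```

```text
27.4833 q [-0.83  0.65  2.01  0.59  0.25 -2.21] p [ 422.72 -384.78   20.81] F [1.18 0.84 3.83] op 9.794600282595166
[[ 0.69  0.28  0.67]
 [-0.67 -0.1   0.74]
 [ 0.27 -0.96  0.12]]
lock [ 426.75 -386.79   10.68] ring end [ 342.98 -305.83  -22.02] tip [ 466.91 -425.59   26.35]
```

Call:
move_arm(
  motion=[
    [0,0.002,0,0],
    [0,0,0,0],
  ],
)

```text
time_s: 27.65
ee_pos: [423.6, -385.2, 20.7]
tool_rot: [-1.465, 0.34, -0.823]
wrist_force: [-0.2, 0.5, 1.7]
opening: 9.8
```

Call:
move_arm(
  motion=[
    [0,0,0,0],
    [0,0,0,0],
    [0,0,0,0],
    [0,0,0,0],
  ],
  jaw=30,
)

```text
time_s: 27.98
ee_pos: [423.8, -385.3, 20.7]
tool_rot: [-1.466, 0.34, -0.823]
wrist_force: [0.5, 0.3, 0.6]
opening: 25.6
```

```bash
python3 - <<'E'
from h import *
st();wpic("w24")
E
```

```text
27.9833 q [-0.83  0.65  2.01  0.6   0.25 -2.21] p [ 423.8  -385.29   20.73] F [0.49 0.34 0.63] op 25.629411716666983
[[ 0.69  0.28  0.67]
 [-0.67 -0.1   0.74]
 [ 0.27 -0.95  0.12]]
```

View pics/w24.png

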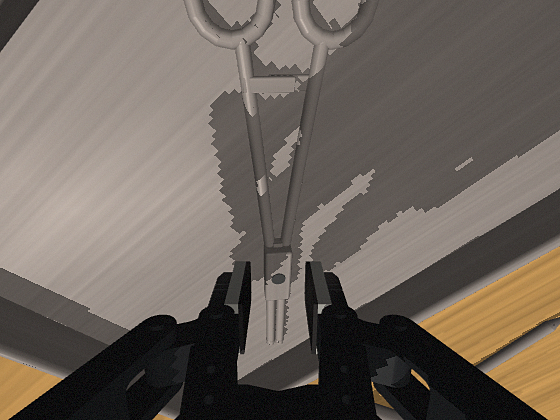

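Released and lying flat. Withdrawing.

Call:
move_arm(
  motion=[
    [0,-0.015,0,0],
    [0,-0.03,0,0],
    [0,-0.04,0,0],
    [0,-0.04,0,0],
    [0,-0.04,0,0],
    [0,-0.04,0,0],
    [0,0,0,0],
    [0,0,0,0],
  ],
)

```text
time_s: 28.7
ee_pos: [363.0, -363.7, 221.6]
tool_rot: [-1.466, 0.347, -0.818]
wrist_force: [-1.3, -0.8, -0.9]
opening: 25.7
```

```bash
python3 - <<'E'
from h import *
st();wpic("w25")
im=eyes.capture('scene');cv2.imwrite("pics/c25.png",im[:,:,::-1])
im=eyes.capture('side');cv2.imwrite("pics/s25.png",im[:,:,::-1])
E
```

```text
28.7 q [-0.9   0.2   2.05  0.26  0.65 -1.9 ] p [ 362.97 -363.67  221.61] F [-1.32 -0.77 -0.94] op 25.73719370096358
[[ 0.69  0.27  0.67]
 [-0.67 -0.1   0.74]
 [ 0.27 -0.96  0.12]]
```

View pics/w25.png

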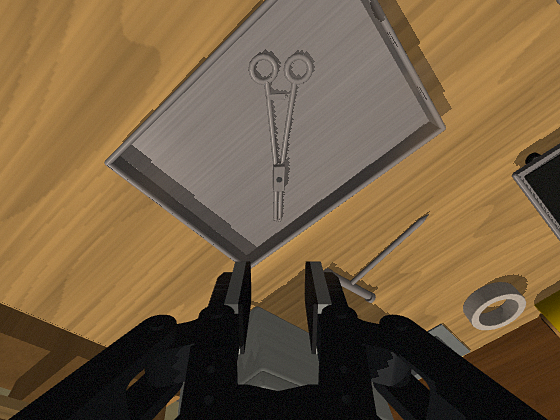

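View pics/c25.png

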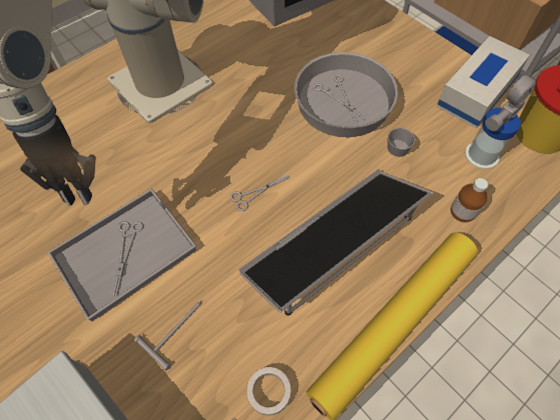

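View pics/s25.png

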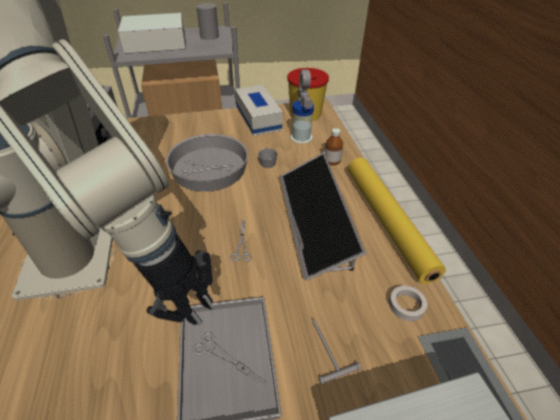

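The shut forceps is flat in the tray (scene px (125,258)) and the open one is in the basin (347,97). Nothing is left on the stand. One last check that the bystanders haven't moved.

```bash
python3 - <<'E'
import cv2,numpy as np
a=cv2.imread("pics/scene0.png").astype(int);b=cv2.imread("pics/c25.png").astype(int)
d=np.abs(a-b).max(2)
for n,(x0,x1,y0,y1) in {"lip/tweezers":(260,345,195,262),"scissors":(225,295,170,215),"trocar":(130,210,295,370),"gallipot":(383,418,125,158)}.items(): print(n,(d[y0:y1,x0:x1]>40).sum())
cv2.imwrite("pics/z.png",np.vstack([cv2.resize(i[180:320,225:445].astype(np.uint8),None,fx=2,fy=2) for i in (a,b)]))
E
```

```text
lip/tweezers 367
scissors 63
trocar 0
gallipot 0
```

View pics/z.png

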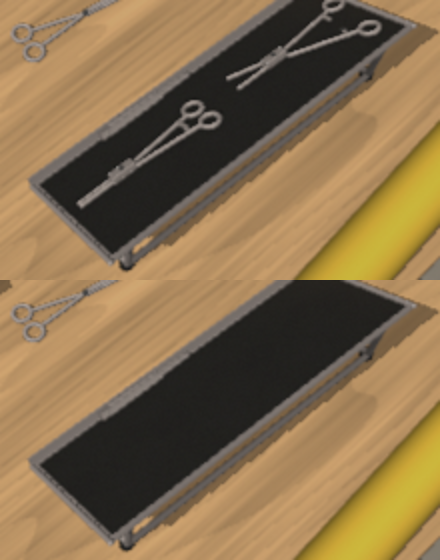

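```bash
python3 -c "
from rig import manip
print(manip.close_job())"
```

```text
the job is handed in; nothing more can be done
None
```

Both forceps are off the stand and the job is handed in at about 29 s. The open (used) one lies flat in the wash basin. The shut (clean) one lies diagonally in the instrument tray.

- **How they were carried:** I gripped each one only at its box lock. The moves have no tilt command, so I tilted the tool to the slope by pushing the arm past its reach limit. At set-down the rings touched first and the tool pivoted flat in lightly closed pads, with about 6 N at most on the wrist in the readings.
- **Last checks:** The final pictures show the open one still open and the shut one still shut. Both are wholly inside the rims, the gripper is clear and the stand is empty. The trocar and gallipot pictures match the start exactly. The tweezers look unmoved; the changed pixels there come from the forceps that were removed. About 60 pixels changed around the scissors, which look in the same place, so I took that as the arm's shadow.
- **Disagreements:**
    - Triangulating from the two fixed cameras put the lock tops about 5 mm lower than the wrist camera and the given dimensions did. I used the wrist and nominal values, and the grasps fitted.
    - The opening read about 9.8 mm on the 12 mm locks.
    - The tray forceps was let go with the lock about 2 to 4 mm above its resting height, tilted about 7°.

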